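# Empty the corn scoop into the wash tub, heft it, and add a shot of wash

### The job

Tip the corn pieces out of the aluminium scoop into the steel tub, then hold the scoop level and still in the air for two seconds to feel by its weight whether any piece is left inside; if so tip it again, more steeply, and heft it again until it is empty, then set it back upright in the middle of its wooden board. Also pick the yellow ear (some days there are two) out of the blue crate of bare cobs and lay it in the tub, leaving the cobs in the crate. When all the corn is in the tub, press the orange pump of the wash bottle all the way down and let it spring back, and leave the other things on the table alone.

Things in the scene. Friction and masses are not known exactly. Their poses are not given: they have to be found in the camera images.
- tub: Round steel wash tub, open on top, fixed for the run (its place differs from start to start). Origin: centre of its underside on the table. 85 mm high, outer radius 105 mm at the foot and 127 mm at the rim, walls 4 mm, floor 5 mm thick.
- board: Wooden board, fixed, 200 (x) by 160 (y) by 12 mm high; origin: centre of its underside. The scoop starts on it and belongs on it. It lies on the left or on the right of the tub.
- scoop: Loose aluminium feed scoop, 350 g empty, 150 long (x) by 110 wide (y); origin: centre of its underside, z up. Floor 4 mm thick; walls 4 mm thick, 70 mm high, on both sides and at the back (+x end); a hood over the top from x = -30 to +75 mm (top at 73 mm) hides what is inside. The mouth is the open -x end. It starts on its board with corn in it.
- scoop_grip (a point): Centre of the black bar handle on top of the scoop: scoop frame x 17.5, y 0, z 117 mm; axes as the scoop. The bar runs along x from -37 to +72 mm, 22 mm wide (y) and 22 mm high; two posts (x = -20 and +55 mm, 20 mm wide) join it to the hood, 33 mm free below the bar.
- scoop_lip (a point): Middle of the top edge of the lip across the scoop's mouth: scoop frame x -75, y 0, z 10 mm (6 mm above the inner floor). Tipping means this end goes down; pieces begin to leave at about 45 degrees, but some can stay behind the lip until 70 degrees or more; rocking it to and fro helps.
- corn1: Cut piece of yellow corn on the cob, a cylinder 40 mm in diameter and 50 mm long (along its z axis) with a pale core, 50 to 75 g; origin at its centre. 2 to 4 of the four pieces are there; they start standing on end inside the scoop.
- corn2: Cut piece of yellow corn on the cob, a cylinder 40 mm in diameter and 50 mm long (along its z axis) with a pale core, 50 to 75 g; origin at its centre. 2 to 4 of the four pieces are there; they start standing on end inside the scoop.
- corn3: Cut piece of yellow corn on the cob, a cylinder 40 mm in diameter and 50 mm long (along its z axis) with a pale core, 50 to 75 g; origin at its centre. 2 to 4 of the four pieces are there; they start standing on end inside the scoop.
- corn4: Cut piece of yellow corn on the cob, a cylinder 40 mm in diameter and 50 mm long (along its z axis) with a pale core, 50 to 75 g; origin at its centre. 2 to 4 of the four pieces are there; they start standing on end inside the scoop.
- crate: Open blue plastic crate, fixed, 250 (x) by 200 (y) by 50 mm high, walls and floor 5 mm; origin: centre of its underside. It lies on the other side of the tub from the board.
- ear1: Small yellow ear of corn, a tapering cylinder 38 mm in diameter, 100 mm long along its y axis (the +y third tapers to 27 mm), green stalk end at -y, 80 g; origin at its centre, on its axis. It lies in the crate among the bare cobs, in any of three rows 68 mm apart; one or both of ear1 and ear2 are there.
- ear2: Small yellow ear of corn, a tapering cylinder 38 mm in diameter, 100 mm long along its y axis (the +y third tapers to 27 mm), green stalk end at -y, 80 g; origin at its centre, on its axis. It lies in the crate among the bare cobs, in any of three rows 68 mm apart; one or both of ear1 and ear2 are there.
- cob1: Bare cob (pale), cylinder 24 mm in diameter, 100 mm long along its y axis; origin at its centre. Stays in the crate.
- cob2: Bare cob (pale), cylinder 24 mm in diameter, 90 mm long along its x axis; origin at its centre. Stays in the crate.
- cob3: Same as cob2.
- washer: White and green wash bottle in a dark square foot (84 mm), fixed, just beyond the tub; origin: centre of its underside. Bottle 66 mm in diameter, its shoulder at 125 mm, collar to 145 mm. The orange pump head on top is 38 mm in diameter with a spout that points to -x over the tub's rim.
- pump_top (a point): Centre of the top of the orange pump head, 177 mm above the table when up; it moves with the head.
- pump (a joint): Pump head: 0 up, 0.010 m pressed right down; spring takes about 3 N to start and 7 N at the bottom; springs back when let go.
- jar: Bystander: glass jar with brass lid, 68 mm in diameter, 100 mm high.
- salt: Bystander: blue can, 64 mm in diameter, 130 mm high.
- mug: Bystander: blue mug, 76 mm in diameter, 90 mm high.
Things that resemble listed ones, but are neither listed nor needed, are in the scene too. Leave any red look-alike of the cob2 alone. Leave any black look-alike of the cob3 alone.

How it is judged:
By the outcome, as a careful person would: the job done as asked, in the order asked, and still so for the second after the job is handed in, with the robot touching nothing.
Of corn1, corn2, corn3, corn4 only 2 to 4 are there at a start; the rules pass over those that are not, and their reading is None.
Of ear1, ear2 only 1 to 2 are there at a start; the rules pass over those that are not, and their reading is None.
At some moment in a run one of scoop may be knocked a few centimetres aside while the robot is not near it.
It also fails if it takes over 210 s, if anything falls off the work surface, if the arm or the gripper's body presses on something with over 40 N, if the wrist force passes 120 N, or if a joint passes its speed limit or range.

### The arm

A 6-joint arm with a two-finger parallel gripper is mounted at the origin on the work surface. World frame = base frame: x ahead of the robot, y to its left, z up, the work surface at z = 0. Lengths are in m, angles in degrees, forces in N, time in s.
With the tool pointing down it reaches from about 0.3 to 0.85 m from the base axis. Payload 4.2 kg.
Tool frame: the origin (TCP) lies midway between the tips of the shut fingers; the grasp point (between the pads) lies r.tcp_to_grasp behind it (r.tcp_to_grasp is the distance from the TCP to the grasp point, in m); z points along the fingers, y is the line along which they close (so a half turn about z gives the same grasp; the last joint's range is limited). The gripper opens to 91 mm and grips with 3 to 60 N. Pads are 32 mm wide; open, the fingers measure 118 mm over their backs; the gripper's body (76 mm by 178 mm) begins 60 mm behind the grasp point.
Start: joints at [73.396, 18.312, 89.639, -0, 72.044, -1.146], TCP at [0.153, 0.554, 0.186] pointing down, gripper open.
Joint ranges: [-177.97, 177.97], [-48.28, 115.42], [12.27, 149.76], [-77.06, 257.06], [2.81, 150.46], [-146.56, 146.56]. Speed limits (degrees/s): [147.25, 147.25, 180, 180, 180, 180].

### API

Orientations are given as [roll, pitch, yaw] about the fixed x, y, z axes, in that order (R = Rz(yaw) Ry(pitch) Rx(roll)).
In Python, from bench import monitor, optics, ticket, r gives the robot as it stands.
- The arm moves only by the tool arm_command, never from a script. Its argument "moves" is a list of rows, each a list of 5 numbers: the shift along the world's x, y, z in m, then the turn about the world's z in rad, then the opening in per cent of the stroke, from 0 (shut) to 100 (fully open). In form: [[tx, ty, tz, yaw, hand], ...]. A call has 1 to 12 rows; each row is the pose to reach, as a shift and turn from the pose commanded when the call began; what a row does not reach only later rows make up. A row lasts 1/10 s, in which the tool goes at most 50 mm and 8.59 degrees, less where a joint would pass 70% of its speed; a pose out of reach is approached as far as the arm can. A call with a gripper value outside its range is refused whole. The fingers move at their own pace and stop on an object; "force" is the grip in N (left out, the last holds). Time passes only in rows, so rows that repeat a pose let the fingers close. It gives the time, the measured TCP pose, the force, the opening and the grip force at its end, in the units of the state.
- monitor.sense(): the state, without advancing time (a new reading comes with each control period).
- optics.read_camera(name): name is "scene" or "side" or "wrist"; returns a dict with "pixels" (400x640x3 uint8, blue, green, red), "K" (3x3 intrinsics, pixels), "dist" ([k1, k2, p1, p2, k3] as OpenCV has them; the pictures are not rectified), "rvec" (rotation vector, rad) and "tvec" (3), from world to camera coordinates, as OpenCV has them; the wrist camera has in their place "hand_eye" (4x4, takes a point from camera to tool coordinates, whose origin is the TCP and whose axes are the flange's). Camera axes: x right, y down, z forward; pixel columns grow to the right and rows downward; lengths in m; the calibration is good to about 2 mm. A picture is of the moment at which its call begins: read the wrist's pose just before it. There is no depth.
- ticket.close_job(): hands the job in; it is judged then, once.
The state is a dict: "t": time; "joint_pos": joint angles; "qvel": joint speeds; "joint_efforts": joint torques, N m; "tcp_pos": TCP position; "tool_rot": TCP orientation; "ft_force": force on the tool from outside, world axes, zero at the start; "ft_torque": the same for the moment, N m; "width": finger opening in m; "grasp_force": force on a finger pad.
Only numpy, scipy, OpenCV 4.12 (cv2) and the standard library are available. Lean on these libraries where they do the work, as an engineer would, in place of code of your own. Each camera call takes 0.05 s, during which the arm holds its last target. There are 200 camera calls.

## Working session

There is one attempt and no reset: what is moved stays moved. The work goes in short steps, Python scripts to look and compute and a tool call to move; the robot and the scene stay as the last step left them, time stands still between calls to the robot, and variables do not carry over. Pictures are saved under pics/ and viewed, at most 14 in all, crops included, and the job is handed in when it is done.

Besides the shell and the picture viewer there is one more tool, called after "Request:" as name([rows], argument=value, ...), one row to a line, values as JSON. arm_command: Moves the arm, as the interface text tells. Its arguments: {"type":"object","properties":{"moves":{"type":"array"},"force":{"type":"number"}},"required":["moves"]}

```bash
ls; mkdir -p pics
cat > h.py <<'E'
import numpy as np, cv2
from bench import monitor, optics, ticket, r
def cam(n):
    s=monitor.sense(); c=optics.read_camera(n)
    K=np.array(c["K"]);D=np.array(c["dist"])
    if n=="wrist":
        from scipy.spatial.transform import Rotation as Ro
        T=np.eye(4);T[:3,:3]=Ro.from_euler("xyz",s["tool_rot"],degrees=True).as_matrix();T[:3,3]=s["tcp_pos"]
        M=T@np.array(c["hand_eye"]);R=M[:3,:3].T;t=-R@M[:3,3]
    else:
        R=cv2.Rodrigues(np.array(c["rvec"],float))[0];t=np.array(c["tvec"],float).ravel()
    return dict(im=np.array(c["pixels"]),K=K,D=D,R=R,t=t)
def ray(c,uv):
    p=cv2.undistortPoints(np.array(uv,float).reshape(-1,1,2),c["K"],c["D"]).reshape(-1,2)
    d=np.c_[p,np.ones(len(p))]@c["R"]; return -c["R"].T@c["t"],d
def onz(c,uv,z):
    o,d=ray(c,uv); return o+d*((z-o[2])/d[:,2])[:,None]
def proj(c,P):
    return cv2.projectPoints(np.array(P,float).reshape(-1,1,3),cv2.Rodrigues(c["R"])[0],c["t"],c["K"],c["D"])[0].reshape(-1,2)
E
python3 - <<'E'
from h import *
for n in("scene","side","wrist"):
    c=cam(n);cv2.imwrite(f"pics/a_{n}.png",c["im"]);print(n,-c["R"].T@c["t"])
s=monitor.sense();print(s, r.tcp_to_grasp)
E
```

```text
pics
scene [ 1.40810601 -0.39256893  1.08825743]
side [0.17095716 0.79312323 1.03158034]
wrist [0.0801825  0.57416706 0.38373965]
{'t': 0.15, 'joint_pos': array([ 7.33959079e+01,  1.83426384e+01,  8.96913516e+01, -1.37593748e-03,
        7.20455651e+01, -1.14718200e+00]), 'qvel': array([-0.05670037, -0.22885543, -0.31625447, -0.03546348, -0.12344972,
       -0.03760731]), 'joint_efforts': array([-1.02649010e-03, -4.12773943e+01, -2.32156742e+01,  7.25506805e-02,
        4.33282822e-02, -1.10616027e-04]), 'tcp_pos': array([0.15313959, 0.55377754, 0.18561257]), 'tool_rot': array([-1.79920435e+02, -2.84674174e-04,  1.64543515e+02]), 'ft_force': array([ 0.6728929 ,  0.60143927, -0.71849193]), 'ft_torque': array([ 0.02343331, -0.07098524,  0.0139957 ]), 'grasp_force': 0.0, 'width': 0.09117046988977866} 0.0188
```

View pics/a_scene.png

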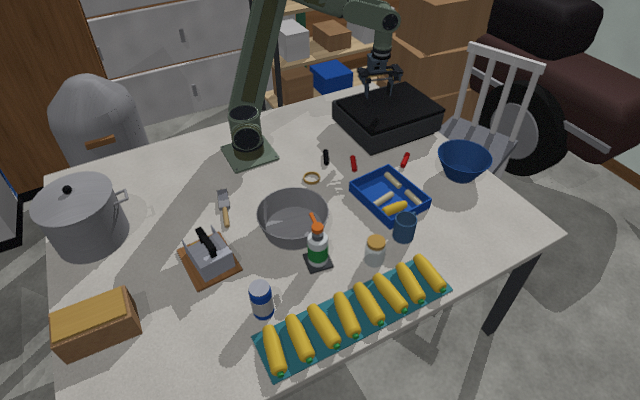

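View pics/a_side.png

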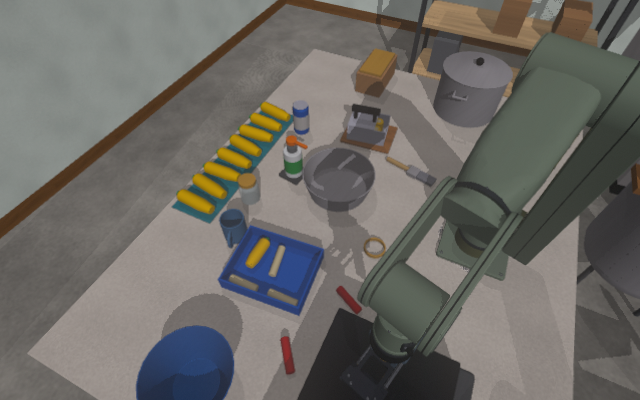

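The scene view shows the tub (292,218), scoop on its board (210,255), crate (390,195), with one ear in it (397,208), and the pump head (316,228). The candidates for "ear" are the crate one (397,208) and eight ears on the teal tray (273,350)…(430,273), which are not in the crate, so leave them. The red and black small cylinders at (353,163), (405,160) and (325,157) are look-alikes of cobs. I choose the crate ear and check it close up.

```bash
cat > m.py <<'E'
from h import *
a=cam("scene");b=cam("side")
def tri(ua,ub):
    o1,d1=ray(a,[ua]);o2,d2=ray(b,[ub]);A=np.c_[d1[0],-d2[0]];s=np.linalg.lstsq(A,o2-o1,rcond=None)[0]
    p=o1+d1[0]*s[0];q=o2+d2[0]*s[1];return (p+q)/2,np.linalg.norm(p-q)
def mask(c,lo,hi,box):
    h=cv2.cvtColor(c["im"],cv2.COLOR_BGR2HSV);m=cv2.inRange(h,np.array(lo),np.array(hi));k=np.zeros_like(m);x0,y0,x1,y1=box;k[y0:y1,x0:x1]=255;return m&k
def big(m):
    cs=cv2.findContours(m,0,1)[0];return max(cs,key=cv2.contourArea)
E
python3 - <<'E'
from m import *
def rect(c,*k):
    q=big(mask(c,*k));return cv2.minAreaRect(q),cv2.boxPoints(cv2.minAreaRect(q))
# bar
for n,c,bx in(("sc",a,(185,220,235,265)),("si",b,(345,98,385,125))):
    R,P=rect(c,(0,0,0),(180,255,45),bx);e=sorted(((P[i]+P[(i+1)%4])/2 for i in range(4)),key=lambda e:-np.linalg.norm(e-R[0][0:2]))[:2]
    print(n,"bar",np.round(R[0]),np.round(R[1]),R[2],"ends",[np.round(onz(c,[x],0.129)[0],3) for x in e],"ctr",np.round(onz(c,[R[0]],0.125)[0],3))
for n,c,bx in(("sc",a,(350,165,430,225)),("si",b,(225,225,320,310))):
    q=big(mask(c,(18,120,80),(35,255,255),bx));print(n,"ear",cv2.minAreaRect(q),np.round(onz(c,[cv2.minAreaRect(q)[0]],0.03),3))
for n,c,bx in(("sc",a,(300,205,335,245)),("si",b,(280,130,312,155))):
    q=big(mask(c,(3,150,100),(17,255,255),bx));print(n,"pump",cv2.boundingRect(q))
m1=cv2.resize(a["im"][180:300,160:340],None,fx=3.33,fy=3.33,interpolation=2)[:,:600]
m2=cv2.resize(b["im"][90:210,280:400],None,fx=3.33,fy=3.33,interpolation=2)
cv2.imwrite("pics/b1.png",cv2.resize(np.hstack([m1[:,:400],m2]),(800,400)))
m1=cv2.resize(a["im"][150:240,330:450],(400,300),interpolation=2);m2=cv2.resize(b["im"][215:320,200:340],(400,300),interpolation=2)
cv2.imwrite("pics/b2.png",np.hstack([m1,m2]))
E
```

```text
sc bar [206. 242.] [33.  9.] 55.491477966308594 ends [array([ 0.455, -0.338,  0.129]), array([ 0.59 , -0.319,  0.129])] ctr [ 0.521 -0.328  0.125]Traceback (most recent call last):
  File "<stdin>", line 6, in <module>
  File "<stdin>", line 3, in rect
  File "m.py", line 9, in big
    cs=cv2.findContours(m,0,1)[0];return max(cs,key=cv2.contourArea)
                                         ~~~^^^^^^^^^^^^^^^^^^^^^^^^
ValueError: max() iterable argument is empty
```

```bash
cat > s.py <<'E'
from m import *
def rect(c,*k):
    q=big(mask(c,*k));return cv2.minAreaRect(q),cv2.boxPoints(cv2.minAreaRect(q))
for n,c,bx in(("sc",a,(185,220,235,265)),("si",b,(345,98,385,125))):
    R,P=rect(c,(0,0,0),(180,255,70),bx);e=sorted(((P[i]+P[(i+1)%4])/2 for i in range(4)),key=lambda e:-np.linalg.norm(e-R[0][0:2]))[:2]
    print(n,"bar",np.round(R[0]),np.round(R[1]),R[2],"ends",[np.round(onz(c,[x],0.129)[0],3) for x in e],"ctr",np.round(onz(c,[R[0]],0.125)[0],3))
for n,c,bx in(("sc",a,(350,165,430,225)),("si",b,(225,225,320,310))):
    q=big(mask(c,(18,120,80),(35,255,255),bx));R=cv2.minAreaRect(q);P=cv2.boxPoints(R);print(n,"ear",R,np.round(onz(c,[R[0]],0.03),3),"corners",np.round(onz(c,P,0.025)[:,:2],3).tolist())
for n,c,bx in(("sc",a,(300,205,335,245)),("si",b,(280,130,312,155))):
    q=big(mask(c,(3,150,100),(17,255,255),bx));print(n,"pump",cv2.boundingRect(q))
m1=cv2.resize(a["im"][180:300,160:340],None,fx=3.33,fy=3.33,interpolation=2)
m2=cv2.resize(b["im"][90:210,280:400],None,fx=3.33,fy=3.33,interpolation=2)
m1=cv2.resize(a["im"][180:300,160:340],(450,300),interpolation=2);m2=cv2.resize(b["im"][90:210,280:420],(350,300),interpolation=2)
m3=cv2.resize(a["im"][150:240,330:450],(400,300),interpolation=2);m4=cv2.resize(b["im"][215:320,200:340],(400,300),interpolation=2)
cv2.imwrite("pics/b1.png",np.vstack([np.hstack([m1,m2]),np.hstack([m3,m4])]))
E
python3 s.py
```

```text
sc bar [206. 242.] [33.  9.] 55.304847717285156 ends [array([ 0.454, -0.339,  0.129]), array([ 0.59 , -0.319,  0.129])] ctr [ 0.521 -0.328  0.125]
si bar [365. 113.] [28. 13.] 11.309932708740234 ends [array([ 0.564, -0.301,  0.129]), array([ 0.456, -0.316,  0.129])] ctr [ 0.511 -0.313  0.125]
sc ear ((394.7586364746094, 207.3965301513672), (9.099071502685547, 24.8831729888916), 68.19859313964844) [[0.605 0.343 0.03 ]] corners [[0.579, 0.302], [0.58, 0.407], [0.623, 0.391], [0.621, 0.288]]
si ear ((257.1538391113281, 252.2692108154297), (11.094003677368164, 33.004661560058594), 33.6900634765625) [[0.602 0.348 0.03 ]] corners [[0.622, 0.395], [0.623, 0.287], [0.585, 0.294], [0.586, 0.4]]
sc pump (309, 213, 15, 21)
si pump (286, 136, 21, 13)
```

View pics/b1.png

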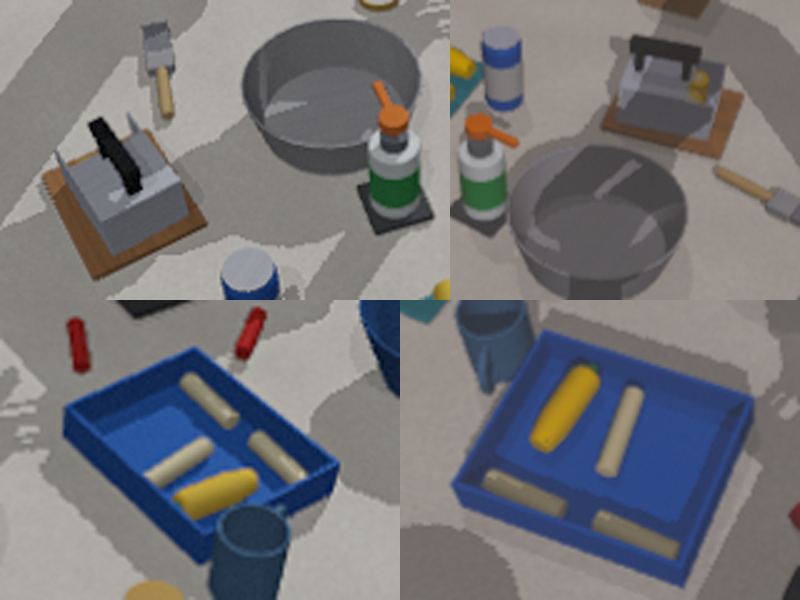

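Request:
arm_command([
  [0,0,0.05,-0.1,60],
  [0.02,-0.05,0.1,-0.25,60],
  [0.04,-0.1,0.11,-0.38,60],
  [0.06,-0.15,0.11,-0.5,60],
  [0.08,-0.19,0.11,-0.63,60],
  [0.1,-0.235,0.11,-0.76,60],
  [0.12,-0.28,0.11,-0.9,60],
  [0.14,-0.32,0.11,-1.03,60],
  [0.16,-0.365,0.11,-1.16,60],
  [0.18,-0.41,0.11,-1.29,60],
  [0.2,-0.45,0.11,-1.42,60],
  [0.2,-0.45,0.11,-1.42,60],
], force=20)

```text
t: 1.55
tcp_pos: [0.3546, 0.1001, 0.2964]
tool_rot: [179.9, 0.1, 82.7]
ft_force: [-0.5, 0.5, -1.0]
width: 0.055
grasp_force: 0.0
```

Run:
```python
from m import *
print(monitor.sense()["tcp_pos"],monitor.sense()["tool_rot"])
L=onz(a,[(257.2,216)],.085)[0];R=onz(a,[(328,214)],.085)[0];T=onz(a,[(292,188)],.085)[0]
print("rim",L,R,T,np.linalg.norm(L-R))
# side: rim left/right extremes
L=onz(b,[(280+60/2.5,90+210/2.5)],.085)[0];R=onz(b,[(280+237/2.5,90+210/2.5)],.085)[0];print("rim side",L,R)
print("pump",tri((318,225),(292,138.8)))
for n,c,P in(("board sc",a,[(160+42/2.5,180+185/2.5),(160+98/2.5,180+275/2.5),(160+205/2.5,180+220/2.5),(160+150/2.5,180+130/2.5)]),("board si",b,[(280+(603-450)/2.5,90+125/2.5),(280+(722-450)/2.5,90+155/2.5),(280+(742-450)/2.5,90+92/2.5)])): print(n,np.round(onz(c,P,.012)[:,:2],3).tolist())
```

```text
[0.35360196 0.10314205 0.29629063] [-1.79995439e+02 -2.08512282e-02  8.29981425e+01]
rim [ 0.45448071 -0.13489552  0.085     ] [0.56236447 0.08347474 0.085     ] [0.38241529 0.03153025 0.085     ] 0.24356616169238376
rim side [0.59571649 0.03991124 0.085     ] [ 0.37566702 -0.06488858  0.085     ]
pump (array([ 0.66516499, -0.0106732 ,  0.17761227]), np.float64(0.003203146093675759))
board sc [[0.421, -0.425], [0.598, -0.398], [0.582, -0.248], [0.395, -0.263]]
board si [[0.578, -0.247], [0.382, -0.264], [0.401, -0.421]]
```

Request:
arm_command([
  [0.02,-0.04,0,-0.11,60],
  [0.04,-0.08,0,-0.23,60],
  [0.055,-0.12,0,-0.35,60],
  [0.07,-0.16,0,-0.48,60],
  [0.085,-0.2,0,-0.6,60],
  [0.1,-0.24,0,-0.72,60],
  [0.12,-0.28,0,-0.85,60],
  [0.14,-0.32,0,-0.97,60],
  [0.155,-0.36,0,-1.09,60],
  [0.17,-0.4,0,-1.2,60],
  [0.176,-0.415,0,-1.31,60],
  [0.176,-0.415,0,-1.31,60],
])

```text
t: 2.85
tcp_pos: [0.531, -0.3103, 0.2948]
tool_rot: [-179.9, 0.1, 8.2]
ft_force: [-0.9, 0.5, -0.3]
width: 0.0548
grasp_force: 0.0
```

Run:
```python
from h import *
s=monitor.sense();print(s["tcp_pos"],s["tool_rot"])
c=cam("wrist");cv2.imwrite("pics/c_wrist.png",c["im"])
print(proj(c,[[.512,-.314,.141]]))
```

```text
[ 0.53103952 -0.31028813  0.29475355] [-1.79915560e+02  5.93198251e-02  8.20943682e+00]
[[323.02735253 194.27493452]]
```

View pics/c_wrist.png

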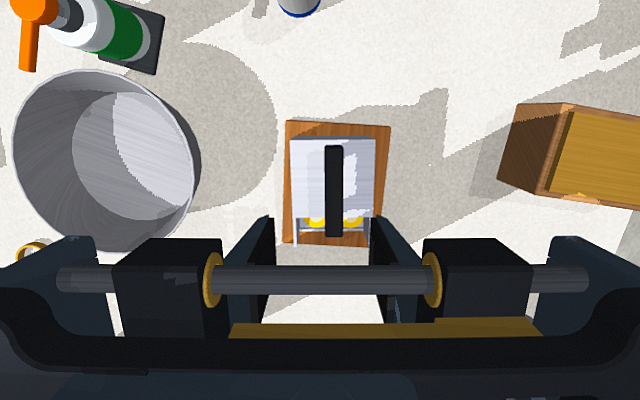

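The wrist view shows the scoop with its bar from (334,146) to (334,237), corn visible at its mouth (320-355,222), on the board (338,183); tub at (105,160).

Run:
```python
from h import *
c=cam("wrist")
P=onz(c,[(334,146),(334,237),(334,191)],.140);print("bar",P.round(3),np.degrees(np.arctan2(*(P[0]-P[1])[[1,0]])),np.linalg.norm(P[0]-P[1]))
B=onz(c,[(287,121),(391,127),(383,247),(282,243)],.012);print("board",B.round(3)[:,:2].tolist(),B.mean(0))
m=cv2.cvtColor(c["im"],cv2.COLOR_BGR2GRAY)
T=onz(c,[(12,150),(200,165),(70,70),(140,70),(110,252)],.085);print("rim",T.round(3)[:,:2].tolist())
A=np.c_[2*T[:,:2],np.ones(5)];s=np.linalg.lstsq(A,(T[:,:2]**2).sum(1),rcond=None)[0];print(s[:2],np.sqrt(s[2]+s[0]**2+s[1]**2))
```

```text
bar [[ 0.568 -0.317  0.14 ]
 [ 0.46  -0.334  0.14 ]
 [ 0.517 -0.325  0.14 ]] 8.954020040458543 0.10915841907413898
board [[0.581, -0.248], [0.595, -0.403], [0.402, -0.43], [0.385, -0.263]] [ 0.49081429 -0.33615905  0.012     ]
rim [[0.496, 0.108], [0.512, -0.149], [0.609, 0.021], [0.62, -0.069], [0.366, -0.023]]
[ 0.49467262 -0.02290436] 0.1286258003598658
```

Request:
arm_command([
  [0.005,-0.012,0,0.013,60],
  [0.005,-0.012,-0.04,0.013,60],
  [0.005,-0.012,-0.08,0.013,60],
  [0.005,-0.012,-0.12,0.013,60],
  [0.005,-0.012,-0.15,0.013,60],
  [0.005,-0.012,-0.17,0.013,60],
  [0.005,-0.012,-0.184,0.013,60],
  [0.005,-0.012,-0.184,0.013,60],
])

```text
t: 3.75
tcp_pos: [0.5334, -0.3212, 0.1105]
tool_rot: [-179.9, 0.2, 9.0]
ft_force: [-0.6, 1.3, -0.2]
width: 0.0545
grasp_force: 0.0
```

Request:
arm_command([
  [0,0,0,0,0],
  [0,0,0,0,0],
  [0,0,0,0,0],
  [0,0,0,0,0],
  [0,0,0,0,0],
  [0,0,0,0,0],
  [0,0,0,0,0],
  [0,0,0.01,0,0],
  [0,0,0.02,0,0],
  [0,0,0.03,0,0],
  [0,0,0.03,0,0],
  [0,0,0.03,0,0],
], force=40)

```text
t: 4.95
tcp_pos: [0.5344, -0.3229, 0.1428]
tool_rot: [180.0, -0.0, 8.9]
ft_force: [0.1, 0.3, 0.6]
width: 0.0003
grasp_force: 0.0
```

Run:
```python
from h import *
s=monitor.sense();print(s["tcp_pos"],s["tool_rot"],s["ft_force"],s["ft_torque"],s["width"],s["grasp_force"])
a=cam("scene");b=cam("side")
cv2.imwrite("pics/d.png",np.hstack([cv2.resize(a["im"][180:300,150:290],(400,343)),cv2.resize(b["im"][60:180,310:450],(400,343))]))
```

```text
[ 0.53442467 -0.32289715  0.14279735] [ 1.79959913e+02 -4.06042216e-02  8.86856893e+00] [0.10414687 0.32016122 0.57742567] [ 0.00582142  0.1599955  -0.01431974] 0.0003091574894832175 0.0
```

View pics/d.png

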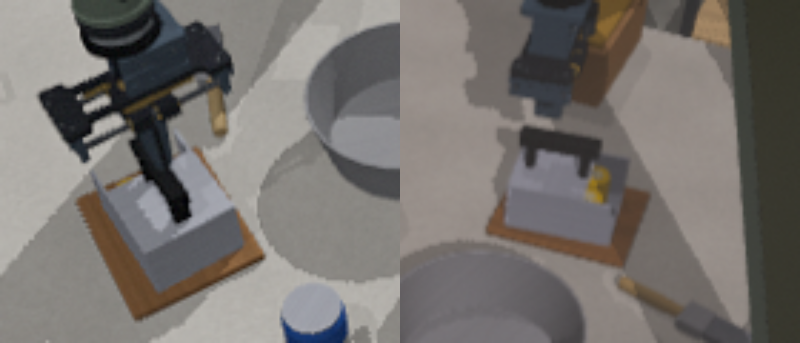

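The fingers closed too late and the scoop is still in place on the board (bar at side pixel ~(366,111)). I open, go down again and wait longer.

Request:
arm_command([
  [0,0,0.01,0,55],
  [0,0,0.01,0,55],
  [0,0,0.01,0,55],
  [0,0,0.01,0,55],
  [0,0,0.01,0,55],
  [0,0,0.01,0,55],
  [0,0,0.01,0,55],
  [0,0,0.01,0,55],
  [0,0,0.01,0,55],
  [0,0,-0.01,0,55],
  [0,0,-0.03,0,55],
  [0,0,-0.032,0,55],
])

```text
t: 6.25
tcp_pos: [0.5326, -0.3218, 0.1078]
tool_rot: [-179.8, 0.2, 8.9]
ft_force: [0.5, -0.1, -0.2]
width: 0.0502
grasp_force: 0.0
```

Request:
arm_command([
  [0,0,0,0,0],
  [0,0,0,0,0],
  [0,0,0,0,0],
  [0,0,0,0,0],
  [0,0,0,0,0],
  [0,0,0,0,0],
  [0,0,0,0,0],
  [0,0,0,0,0],
  [0,0,0,0,0],
  [0,0,0,0,0],
  [0,0,0,0,0],
], force=40)

```text
t: 7.35
tcp_pos: [0.5347, -0.323, 0.1112]
tool_rot: [179.9, -0.1, 8.9]
ft_force: [-0.2, 0.3, 5.5]
width: 0.0202
grasp_force: 40.0
```

Request:
arm_command([
  [0,0,0.01,0,0],
  [0,0,0.02,0,0],
  [0,0,0.03,0,0],
  [0,0,0.045,0,0],
  [0,0,0.06,0,0],
  [0,0,0.08,0,0],
  [0,0,0.1,0,0],
  [0,0,0.12,0,0],
  [0,0,0.12,0,0],
  [0,0,0.12,0,0],
  [0,0,0.12,0,0],
])

```text
t: 8.45
tcp_pos: [0.5334, -0.3222, 0.2287]
tool_rot: [-179.9, 0.1, 8.9]
ft_force: [0.1, 0.2, -5.6]
width: 0.0202
grasp_force: 40.0
```

Run:
```python
from h import *
s=monitor.sense();print(s["tcp_pos"],s["tool_rot"],s["ft_force"],s["ft_torque"],s["width"],s["grasp_force"])
a=cam("scene");b=cam("side")
cv2.imwrite("pics/e.png",np.hstack([cv2.resize(a["im"][150:290,140:300],(400,350)),cv2.resize(b["im"][30:170,310:470],(400,350))]))
```

```text
[ 0.53342642 -0.3222346   0.22866332] [-1.79881194e+02  1.37119973e-01  8.86885271e+00] [ 0.07048355  0.19890154 -5.63722134] [-0.00923604  0.07736076 -0.01578723] 0.020231073506617684 39.995208978652954
```

View pics/e.png

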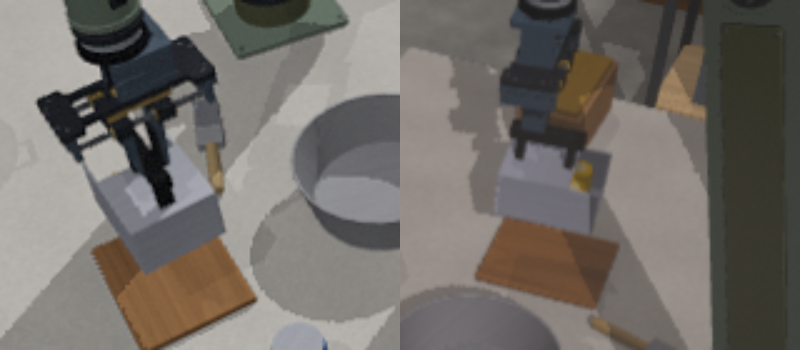

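Lifted level; weight ≈5.6 N (≈575 g, so ~225 g of corn). Carrying it over the tub with the mouth turned toward −y.

Request:
arm_command([
  [-0.01,0.02,0.01,0.1,0],
  [-0.02,0.05,0.02,0.22,0],
  [-0.03,0.08,0.02,0.34,0],
  [-0.038,0.11,0.02,0.46,0],
  [-0.038,0.14,0.02,0.58,0],
  [-0.038,0.17,0.02,0.7,0],
  [-0.038,0.2,0.02,0.82,0],
  [-0.038,0.23,0.02,0.94,0],
  [-0.038,0.26,0.02,1.06,0],
  [-0.038,0.29,0.02,1.18,0],
  [-0.038,0.32,0.02,1.3,0],
  [-0.038,0.335,0.02,1.415,0],
])

```text
t: 9.75
tcp_pos: [0.4955, 0.0147, 0.2496]
tool_rot: [-179.9, -0.1, 90.3]
ft_force: [0.2, -0.2, -5.5]
width: 0.0195
grasp_force: 39.9
```

Request:
arm_command([
  [0,0,-0.02,0,0],
  [0,0,-0.04,0,0],
  [0,0,-0.06,0,0],
  [0,0,-0.075,0,0],
  [0,0,-0.085,0,0],
  [0,0,-0.085,0,0],
  [0,0,-0.085,0,0],
  [0,0,-0.085,0,0],
], force=20)

```text
t: 10.55
tcp_pos: [0.4976, 0.0116, 0.1674]
tool_rot: [179.8, 0.1, 90.0]
ft_force: [-1.0, -2.3, 6.5]
width: 0.0006
grasp_force: 3.0
```

```bash
cat > v.py <<'E'
from h import *
import sys
s=monitor.sense();print(*[np.round(s[k],4) for k in("t","tcp_pos","tool_rot","ft_force","ft_torque","width","grasp_force","joint_pos")])
a=cam("scene");b=cam("side")
cv2.imwrite(sys.argv[1],np.hstack([cv2.resize(a["im"][120:280,220:380],(400,400)),cv2.resize(b["im"][60:220,260:420],(400,400))]))
E
python3 v.py pics/f.png
```

```text
10.55 [0.4976 0.0116 0.1674] [1.797606e+02 6.770000e-02 8.995680e+01] [-1.0481 -2.319   6.4707] [-0.2859  0.2477  0.0216] 0.0006 2.9501 [ 6.420000e-02  1.201820e+01  1.013313e+02 -7.440000e-02  6.641120e+01
  1.369000e-01]
```

View pics/f.png

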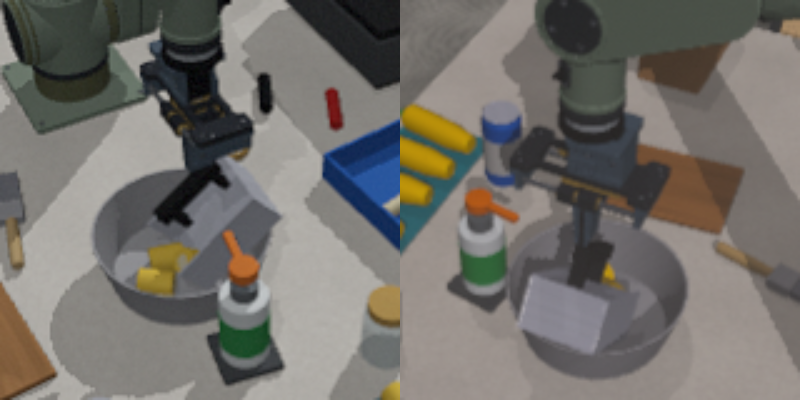

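The grip slipped at lower force. The scoop dropped into the tub, leaning mouth-down toward −y with its back on the +y rim, and two pieces are already out. I raise the hand and look.

Request:
arm_command([
  [0,0,0.04,0,0],
  [0,0.03,0.08,0,20],
  [0,0.06,0.12,0,40],
  [0,0.09,0.15,0,60],
  [0,0.11,0.15,0,60],
  [0,0.11,0.15,0,60],
  [0,0.11,0.15,0,60],
  [0,0.11,0.15,0,60],
  [0,0.11,0.15,0,60],
])

```text
t: 11.55
tcp_pos: [0.4961, 0.1212, 0.3148]
tool_rot: [-179.9, 0.0, 89.9]
ft_force: [0.2, 0.2, -0.3]
width: 0.0546
grasp_force: 0.0
```

Run:
```python
from h import *
a=cam("scene");b=cam("side");c=cam("wrist")
cv2.imwrite("pics/g.png",np.vstack([np.hstack([cv2.resize(a["im"][150:270,230:350],(400,400),interpolation=2),cv2.resize(b["im"][110:230,280:400],(400,400),interpolation=2)]),cv2.resize(c["im"][0:160],(800,200))]))
```

```text
(no output)
```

View pics/g.png

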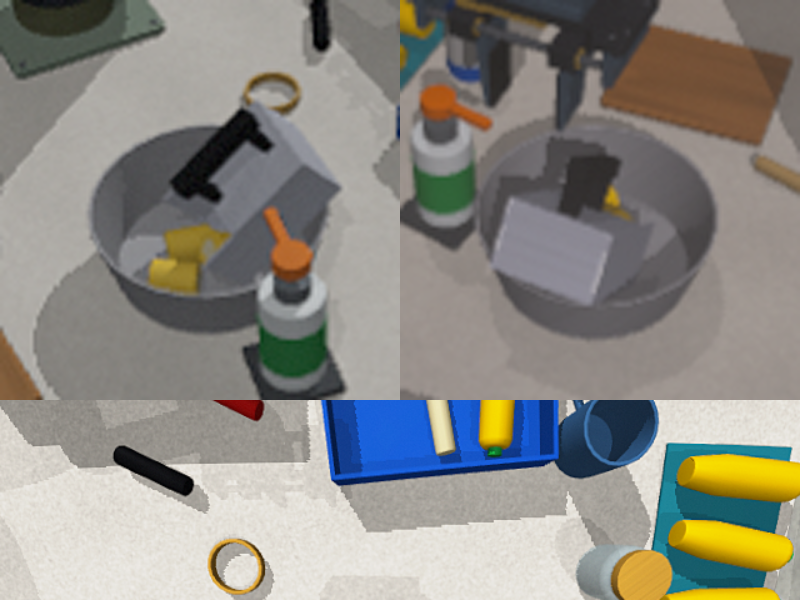

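The view shows the scoop leaning in the tub, its bar from scene (304,187) to (286,206), side (340,159) to (332,172); two pieces are on the tub floor near scene (287,225).

Run:
```python
from m import *
B=tri((303.5,188),(339,160));F=tri((286,205.5),(332.5,172));print(B,F,np.linalg.norm(B[0]-F[0]))
for n,c,bx in(("sc",a,(280,180,315,215)),("si",b,(325,150,350,178))):
    q=big(mask(c,(0,0,0),(180,255,60),bx));R=cv2.minAreaRect(q);print(n,np.round(R[0]),np.round(R[1]),R[2],np.round(cv2.boxPoints(R)).tolist())
# back floor corners of scoop, scene (266+..) and side
print("backbottom corner +x",tri((230+340/3.333,150+187/3.333),(280+(495-400)/3.333,110+268/3.333)))
print("backtop +x",tri((230+290/3.333,150+197/3.333) if 0 else (230+265/3.333,150+150/3.333),(280+(612-400)/3.333,110+237/3.333)))
```

```text
(array([0.48565261, 0.02120585, 0.17785327]), np.float64(0.019818933864856395)) (array([ 0.49333955, -0.01947884,  0.10153183]), np.float64(0.04607216290604959)) 0.08682911609395698
sc [296. 198.] [14. 33.] 45.0 [[280.0, 205.0], [303.0, 182.0], [313.0, 192.0], [290.0, 215.0]]
si [336. 165.] [14. 19.] 14.03624439239502 [[327.0, 173.0], [331.0, 154.0], [345.0, 157.0], [340.0, 176.0]]
backbottom corner +x (array([0.54458702, 0.10817426, 0.09650552]), np.float64(0.0018452808360380475))
backtop +x (array([0.45958245, 0.04980556, 0.1142552 ]), np.float64(0.030777226738714806))
```

Run:
```python
from m import *
f=lambda x,y:(230+x/3.333,150+y/3.333);g=lambda x,y:(280+(x-400)/3.333,110+y/3.333)
print("BT+",tri(f(298,150),g(515,197)));print("BT-",tri(f(258,105),g(612,237)))
print("BB- on ray x", [np.round(onz(b,[g(590,303)],z)[0],3) for z in(.08,.09,.1,.11)])
cv2.imwrite("pics/g2.png",np.hstack([cv2.resize(a["im"][165:245,260:340],(400,400),interpolation=2),cv2.resize(b["im"][140:220,300:380],(400,400),interpolation=2)]))
```

```text
BT+ (array([0.5390504 , 0.06574323, 0.16221033]), np.float64(0.005023335334191939))
BT- (array([0.44123115, 0.0656692 , 0.14891627]), np.float64(0.0035119940040491023))
BB- on ray x [array([0.447, 0.095, 0.08 ]), array([0.444, 0.102, 0.09 ]), array([0.441, 0.11 , 0.1  ]), array([0.438, 0.117, 0.11 ])]
```

View pics/g2.png

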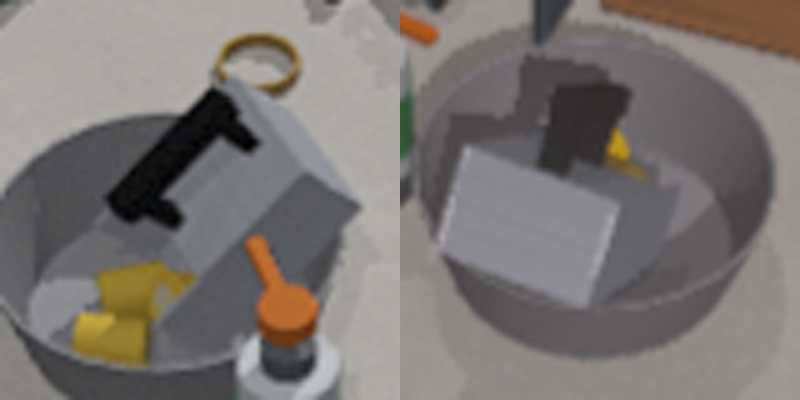

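Request:
arm_command([
  [-0.006,-0.05,-0.02,0,60],
  [-0.006,-0.1,-0.05,0,60],
  [-0.006,-0.108,-0.08,0,60],
  [-0.006,-0.108,-0.11,0,60],
  [-0.006,-0.108,-0.13,0,60],
  [-0.006,-0.108,-0.15,0,60],
  [-0.006,-0.108,-0.16,0,60],
  [-0.006,-0.108,-0.16,0,60],
])

```text
t: 12.7
tcp_pos: [0.4894, 0.0142, 0.1542]
tool_rot: [-179.8, 0.0, 89.9]
ft_force: [-0.5, -0.9, -0.3]
width: 0.0547
grasp_force: 0.0
```

Request:
arm_command([
  [0,0,0,0,0],
  [0,0,0,0,0],
  [0,0,0,0,0],
  [0,0,0,0,0],
  [0,0,0,0,0],
  [0,0,0,0,0],
  [0,0,0,0,0],
  [0,0,0,0,0],
  [0,0,0,0,0],
  [0,0,0,0,0],
  [0,0,0,0,0],
  [0,0,0,0,0],
], force=60)

```text
t: 13.9
tcp_pos: [0.4911, 0.0142, 0.1559]
tool_rot: [179.9, -0.0, 89.9]
ft_force: [2.1, -0.4, 5.6]
width: 0.0211
grasp_force: 59.9
```

Request:
arm_command([
  [0,0,0.005,0,0],
  [0,0,0.01,0,0],
  [0,0,0.02,0,0],
  [0,0,0.03,0,0],
  [0,0,0.03,0,0],
  [0,0,0.03,0,0],
  [0,0,0.03,0,0],
])

```text
t: 14.6
tcp_pos: [0.4899, 0.0143, 0.185]
tool_rot: [-180.0, -0.0, 89.9]
ft_force: [-0.4, 0.9, -3.4]
width: 0.0209
grasp_force: 59.9
```

Weight now ≈3.4 N, so it may already be empty. I tip further against the −y rim to be sure.

Request:
arm_command([
  [0,-0.03,0,0,0],
  [0,-0.06,0,0,0],
  [0,-0.08,-0.003,0,0],
  [0,-0.09,0,0,0],
  [0,-0.1,0.003,0,0],
  [0,-0.11,0.005,0,0],
  [0,-0.12,0.007,0,0],
  [0,-0.13,0.008,0,0],
  [0,-0.13,0.008,0,0],
  [0,-0.13,0.008,0,0],
])

```text
t: 15.6
tcp_pos: [0.4907, -0.1159, 0.1934]
tool_rot: [179.9, -0.0, 89.9]
ft_force: [0.3, 3.3, -1.3]
width: 0.0205
grasp_force: 60.0
```

```bash
python3 v.py pics/h.png
```

```text
15.6 [ 0.4907 -0.1159  0.1934] [ 1.79937e+02 -1.09000e-02  8.99110e+01] [ 0.2725  3.2745 -1.2692] [ 0.7654 -0.226  -0.0631] 0.0205 59.9617 [-1.46121e+01  1.16104e+01  9.79256e+01  2.80000e-02  7.04058e+01
 -1.45325e+01]
```

View pics/h.png

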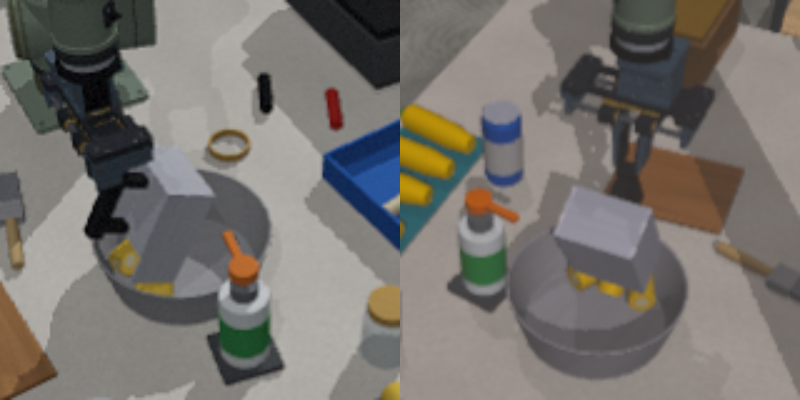

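Tilt works: about 60° now, with three yellow pieces below the mouth at side-crop (580,275), (610,288) and (640,295). I continue to about 80°, rock, and lift out.

Request:
arm_command([
  [0,-0.01,0,0,0],
  [0,-0.02,0,0,0],
  [0,-0.03,0,0,0],
  [0,-0.04,-0.001,0,0],
  [0,-0.05,-0.002,0,0],
  [0,-0.06,-0.004,0,0],
  [0,-0.06,-0.004,0,0],
  [0,-0.045,-0.004,0,0],
  [0,-0.06,-0.004,0,0],
  [0,-0.045,-0.004,0,0],
  [0,-0.06,-0.005,0,0],
  [0,-0.06,-0.005,0,0],
])

```text
t: 16.9
tcp_pos: [0.49, -0.1748, 0.1883]
tool_rot: [-180.0, -0.0, 90.0]
ft_force: [-0.5, 3.4, -1.4]
width: 0.0208
grasp_force: 60.0
```

Request:
arm_command([
  [0,0.02,0.02,0,0],
  [0,0.03,0.05,0,0],
  [0,0.03,0.08,0,0],
  [0,0.03,0.1,0,0],
  [0,0.03,0.1,0,0],
  [0,0.03,0.1,0,0],
  [0,0.03,0.1,0,0],
  [0,0.03,0.1,0,0],
])

```text
t: 17.7
tcp_pos: [0.4895, -0.1457, 0.2867]
tool_rot: [-179.8, -0.0, 89.9]
ft_force: [0.1, -0.1, -3.3]
width: 0.0207
grasp_force: 60.0
```

Run:
```python
from h import *
s=monitor.sense();print(*[np.round(s[k],4) for k in("t","tcp_pos","ft_force","ft_torque","width","grasp_force")])
a=cam("scene");b=cam("side")
cv2.imwrite("pics/i.png",np.hstack([cv2.resize(a["im"][90:250,200:360],(400,400)),cv2.resize(b["im"][60:220,260:420],(400,400))]))
```

```text
17.7 [ 0.4895 -0.1457  0.2867] [ 0.0518 -0.1329 -3.2966] [-0.3797  0.0766 -0.0339] 0.0207 59.978
```

View pics/i.png

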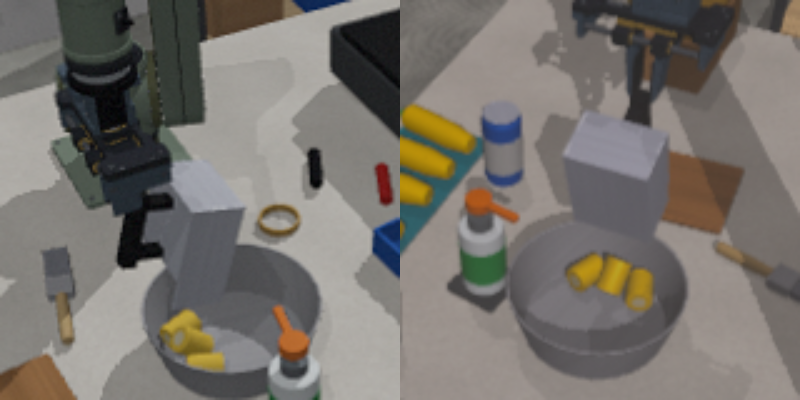

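Three pieces lie in the tub (side crop (585,270), (612,275), (640,288)). The scoop hangs steep and weighs 3.3 N, which is its empty weight. Next I level it by sliding its underside over the +y rim.

Request:
arm_command([
  [0,0.04,0,0,0],
  [0,0.08,0,0,0],
  [0,0.11,-0.02,0,0],
  [0,0.13,-0.05,0,0],
  [0,0.136,-0.08,0,0],
  [0,0.136,-0.092,0,0],
  [0,0.15,-0.092,0,0],
  [0,0.165,-0.088,0,0],
  [0,0.18,-0.08,0,0],
  [0,0.198,-0.072,0,0],
  [0,0.216,-0.068,0,0],
  [0,0.234,-0.065,0,0],
])

```text
t: 19.0
tcp_pos: [0.4915, 0.0883, 0.2257]
tool_rot: [179.8, 0.1, 89.9]
ft_force: [-0.1, -3.2, -1.8]
width: 0.0206
grasp_force: 60.0
```

Request:
arm_command([
  [0,0.018,0.002,0,0],
  [0,0.036,0,0,0],
  [0,0.054,-0.004,0,0],
  [0,0.072,-0.01,0,0],
  [0,0.09,-0.02,0,0],
  [0,0.105,-0.03,0,0],
  [0,0.118,-0.038,0,0],
  [0,0.118,-0.038,0,0],
  [0,0.118,-0.038,0,0],
])

```text
t: 19.9
tcp_pos: [0.4912, 0.2077, 0.1871]
tool_rot: [179.8, -0.2, 89.9]
ft_force: [-1.9, 2.1, 4.3]
width: 0.021
grasp_force: 60.0
```

Run:
```python
from h import *
s=monitor.sense();print(*[np.round(s[k],4) for k in("t","tcp_pos","ft_force","ft_torque","width","grasp_force")])
a=cam("scene");b=cam("side")
cv2.imwrite("pics/j.png",np.hstack([cv2.resize(a["im"][100:260,230:390],(400,400)),cv2.resize(b["im"][100:260,240:400],(400,400))]))
```

```text
19.9 [0.4912 0.2077 0.1871] [-1.8561  2.1352  4.335 ] [-0.0822  0.3051  0.0161] 0.021 60.0045
```

View pics/j.png

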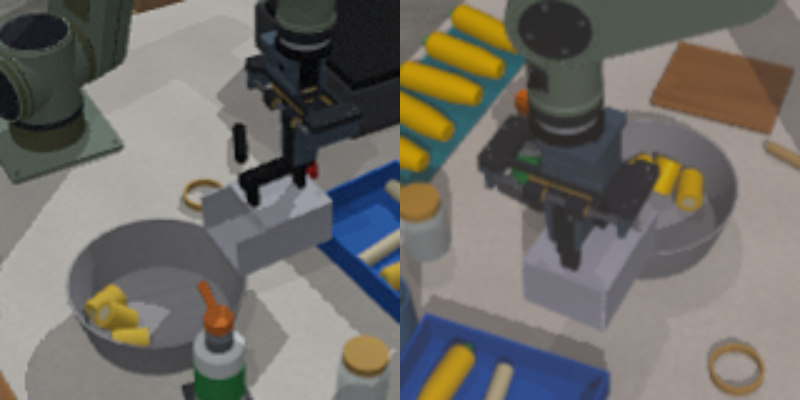

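Request:
arm_command([
  [0,-0.01,0.03,0,0],
  [0,-0.03,0.065,0,0],
  [0,-0.07,0.07,0,0],
  [0,-0.11,0.07,0,0],
  [0,-0.15,0.07,0,0],
  [0,-0.19,0.07,-0.1,0],
  [0,-0.23,0.07,-0.2,0],
  [0,-0.27,0.07,-0.32,0],
  [0,-0.31,0.07,-0.44,0],
  [0,-0.35,0.07,-0.56,0],
  [0,-0.39,0.07,-0.68,0],
  [0.01,-0.43,0.07,-0.8,0],
])

```text
t: 21.2
tcp_pos: [0.4991, -0.2256, 0.2553]
tool_rot: [-180.0, -0.0, 43.7]
ft_force: [0.7, 1.2, -4.6]
width: 0.0209
grasp_force: 60.0
```

Request:
arm_command([
  [0.01,-0.04,0,-0.12,0],
  [0.02,-0.08,0,-0.24,0],
  [0.03,-0.105,0,-0.36,0],
  [0.03,-0.108,0,-0.48,0],
  [0.03,-0.108,0,-0.6,0],
  [0.03,-0.108,0,-0.657,0],
  [0.03,-0.108,0,-0.657,0],
  [0.03,-0.108,-0.04,-0.657,0],
  [0.03,-0.108,-0.07,-0.657,0],
  [0.03,-0.108,-0.07,-0.657,0],
  [0.03,-0.108,-0.07,-0.657,0],
])

```text
t: 22.3
tcp_pos: [0.5304, -0.332, 0.1856]
tool_rot: [-180.0, -0.0, 6.5]
ft_force: [-0.2, -1.1, -3.2]
width: 0.021
grasp_force: 60.0
```

```bash
cat > k.py <<'E'
from m import *
import sys
s=monitor.sense();print(*[np.round(s[k],4) for k in("t","tcp_pos","tool_rot","ft_force","ft_torque","width","grasp_force")])
c=cam("wrist")
cv2.imwrite(sys.argv[1],np.hstack([cv2.resize(a["im"][180:300,150:270],(400,400)),cv2.resize(b["im"][40:160,320:440],(400,400))]))
E
python3 k.py pics/k.png
```

```text
22.4 [ 0.5315 -0.3327  0.1875] [179.8411  -0.1926   6.4793] [ 0.2637 -0.8687 -2.1241] [-0.053   0.0004  0.0052] 0.0212 59.9924
```

View pics/k.png

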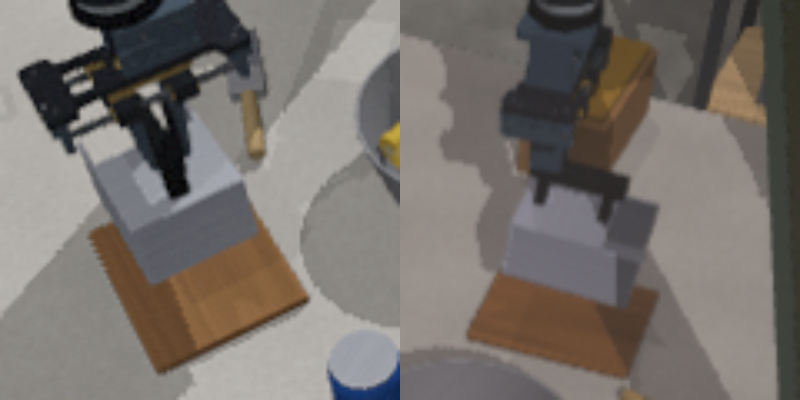

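Request:
arm_command([
  [0,0,-0.02,0,0],
  [0,0,-0.04,0,0],
  [0,0,-0.055,0,0],
  [0,0,-0.063,0,0],
  [0,0,-0.068,0,0],
  [0,0,-0.068,0,0],
  [0,0,-0.068,0,0],
])

```text
t: 23.15
tcp_pos: [0.5309, -0.3322, 0.1184]
tool_rot: [179.9, -0.1, 6.5]
ft_force: [0.1, 0.3, -4.0]
width: 0.0209
grasp_force: 60.0
```

Request:
arm_command([
  [0,0,-0.003,0,0],
  [0,0,-0.006,0,0],
  [0,0,-0.006,0,0],
])

```text
t: 23.45
tcp_pos: [0.5333, -0.3325, 0.1143]
tool_rot: [179.8, -0.4, 6.5]
ft_force: [4.5, 2.3, 7.6]
width: 0.0211
grasp_force: 60.0
```

Request:
arm_command([
  [0,0,-0.001,0,0],
  [0,0,-0.003,0,0],
  [0,0,-0.003,0,0],
])

```text
t: 23.75
tcp_pos: [0.5349, -0.3326, 0.1126]
tool_rot: [179.7, -0.6, 6.4]
ft_force: [6.8, 1.9, 10.3]
width: 0.0213
grasp_force: 60.0
```

Request:
arm_command([
  [0,0,0,0,30],
  [0,0,0,0,30],
  [0,0,0,0,30],
  [0,0,0,0,30],
  [0,0,0,0,30],
  [0,0,0,0,30],
])

```text
t: 24.35
tcp_pos: [0.5301, -0.3318, 0.108]
tool_rot: [-180.0, 0.0, 6.5]
ft_force: [-1.0, -0.6, 0.2]
width: 0.0274
grasp_force: 0.0
```

Request:
arm_command([
  [-0.01,0,0.0,0,0],
  [-0.01,0,0,0,0],
  [-0.01,0,0,0,0],
  [-0.01,0,0,0,0],
  [-0.01,0,0,0,0],
  [-0.01,0,0,0,0],
  [-0.01,0,0,0,0],
], force=60)

```text
t: 25.05
tcp_pos: [0.5199, -0.3316, 0.1083]
tool_rot: [-180.0, 0.0, 6.5]
ft_force: [-2.3, 0.9, 1.2]
width: 0.0209
grasp_force: 60.0
```

Request:
arm_command([
  [0,0,0.01,0,0],
  [0,0,0.03,0,0],
  [0,0,0.05,0,0],
  [0,0,0.07,0,0],
  [0,0,0.08,0,0],
  [0,0,0.08,0,0],
  [0,0,0.08,0,0],
  [0,0,0.08,0,0],
  [0,0,0.08,0,0],
])

```text
t: 25.95
tcp_pos: [0.5198, -0.3314, 0.1871]
tool_rot: [-179.9, 0.1, 6.5]
ft_force: [-0.5, -0.8, -2.9]
width: 0.0212
grasp_force: 60.0
```

Request:
arm_command([
  [0,0,0,0,0],
  [0,0,0,0,0],
  [0,0,0,0,0],
  [0,0,0,0,0],
  [0,0,0,0,0],
  [0,0,0,0,0],
  [0,0,0,0,0],
  [0,0,0,0,0],
  [0,0,0,0,0],
  [0,0,0,0,0],
  [0,0,0,0,0],
  [0,0,0,0,0],
])

```text
t: 27.15
tcp_pos: [0.5203, -0.3318, 0.1883]
tool_rot: [180.0, 0.0, 6.5]
ft_force: [0.2, -0.6, -3.8]
width: 0.021
grasp_force: 60.0
```

Request:
arm_command([
  [0,0,0,0,0],
  [0,0,0,0,0],
  [0,0,0,0,0],
  [0,0,0,0,0],
  [0,0,0,0,0],
  [0,0,0,0,0],
  [0,0,0,0,0],
  [0,0,0,0,0],
  [0,0,0,0,0],
  [0,0,0,0,0],
  [0,0,0,0,0],
  [0,0,0,0,0],
])

```text
t: 28.35
tcp_pos: [0.5203, -0.3318, 0.1883]
tool_rot: [180.0, -0.0, 6.5]
ft_force: [-0.6, 0.5, -4.0]
width: 0.0211
grasp_force: 60.0
```

Run:
```python
from m import *
s=monitor.sense();print(*[np.round(s[k],4) for k in("t","tcp_pos","tool_rot","ft_force","ft_torque","width","qvel")])
F=[]
for i in range(8):
    c=cam("wrist");F.append(monitor.sense()["ft_force"])
print(np.mean(F,0),np.std(F,0))
cv2.imwrite("pics/l.png",c["im"])
m=mask(c,(18,120,90),(35,255,255),(240,100,430,250));print("yellow px",(m>0).sum())
k=mask(c,(0,0,0),(180,255,45),(290,100,380,250));q=big(k);print(cv2.minAreaRect(q),cv2.boundingRect(q))
```

```text
28.45 [ 0.5203 -0.3318  0.1883] [179.9949   0.       6.4625] [ 0.1494 -0.1373 -3.7522] [-0.0601  0.0309 -0.0087] 0.0207 [ 0.0003  0.0507 -0.0568 -0.058   0.0316 -0.0515]
[-0.03217838 -0.2357191  -3.53399755] [0.27608557 0.62285934 0.3785807 ]
yellow px 0
((326.5, 215.5), (67.0, 73.0), 90.0) (290, 182, 74, 68)
```

Run:
```python
from h import *
F=[]
for i in range(40):
    optics.read_camera("wrist");F.append(monitor.sense()["ft_force"])
print(np.mean(F,0),np.std(F,0)/40**.5,monitor.sense()["t"])
```

```text
[ 0.00955686 -0.01642047 -3.55908058] [0.0785364  0.08554584 0.07815856] 30.85
```

Heft over 4 s: 3.56 ± 0.08 N, where empty is 3.43 and one piece would add at least 0.49. It is empty, so I set it down and check its place.

Request:
arm_command([
  [0,0,-0.03,0,0],
  [0,0,-0.055,0,0],
  [0,0,-0.07,0,0],
  [0,0,-0.076,0,0],
  [0,0,-0.078,0,0],
  [0,0,-0.079,0,0],
  [0,0,-0.079,0,40],
  [0,0,-0.079,0,40],
  [0,0,-0.079,0,40],
  [0,0,-0.079,0,40],
  [0,0,-0.079,0,40],
  [0,0,-0.079,0,40],
])

```text
t: 32.05
tcp_pos: [0.5203, -0.3319, 0.1095]
tool_rot: [180.0, -0.0, 6.5]
ft_force: [0.2, 0.7, -0.3]
width: 0.0362
grasp_force: 0.0
```

Request:
arm_command([
  [0,0,0.03,0,40],
  [0,0,0.08,0,40],
  [0,0,0.13,0,40],
  [0,0,0.18,0,40],
  [0,0.01,0.185,0,40],
  [0,0.02,0.185,0,40],
  [0,0.02,0.185,0,40],
])

```text
t: 32.75
tcp_pos: [0.5196, -0.3101, 0.2928]
tool_rot: [-179.9, 0.1, 6.5]
ft_force: [-0.5, 0.0, -0.4]
width: 0.0364
grasp_force: 0.0
```

Run:
```python
from m import *
c=cam("wrist");cv2.imwrite("pics/m.png",c["im"])
print(monitor.sense()["tcp_pos"],monitor.sense()["width"])
W=mask(c,(3,70,60),(18,255,255),(240,80,460,300));pts=np.vstack([q for q in cv2.findContours(W,0,1)[0] if cv2.contourArea(q)>60]);h=cv2.convexHull(pts);R=cv2.minAreaRect(h);P=cv2.approxPolyDP(h,8,True).reshape(-1,2).astype(float);B=onz(c,P,.012)
print("board",P.tolist(),B.round(3)[:,:2].tolist())
k=mask(c,(0,0,0),(180,255,55),(290,100,380,238));q=big(k);R=cv2.minAreaRect(q);Q=cv2.boxPoints(R);print(R,onz(c,Q,.14).round(3)[:,:2].tolist())
y=mask(c,(20,120,90),(35,255,255),(0,40,260,300))
print("yellow blobs",[(cv2.boundingRect(q),cv2.contourArea(q)) for q in cv2.findContours(y,0,1)[0] if cv2.contourArea(q)>20])
```

```text
[ 0.5196064  -0.31137009  0.29217154] 0.03640142950447024
board [[390.0, 116.0], [353.0, 239.0], [291.0, 237.0], [284.0, 114.0]] [[0.596, -0.403], [0.396, -0.376], [0.388, -0.274], [0.581, -0.247]]
((366.5, 205.0), (64.0, 25.0), 90.0) [[0.529, -0.346], [0.532, -0.374], [0.455, -0.387], [0.452, -0.357]]
yellow blobs [((238, 253, 14, 47), 258.5), ((18, 247, 22, 13), 23.5), ((144, 117, 46, 89), 2701.0)]
```

View pics/m.png

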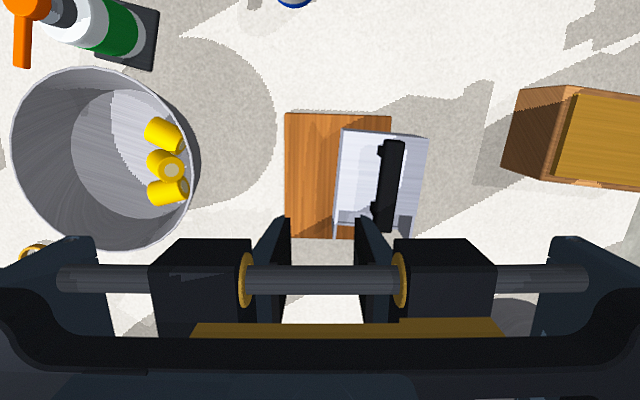

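The view shows the scoop knocked about 4–5 cm toward −y (bar from (391,140) to (385,232), hood (342..427,130..215)), still upright and partly on the board (285..392,113..238). Three pieces lie in the tub at (163,133), (167,165) and (168,193), with no others visible. I measure the bar and move the scoop back.

Run:
```python
from m import *
c=cam("wrist")
P=onz(c,[(392,140),(385,232),(389,186)],.14);d=P[0]-P[1];print("bar",P.round(4),np.degrees(np.arctan2(d[1],d[0])),np.linalg.norm(d))
H=onz(c,[(343,130),(428,138)],.085);print("hood back",H.round(3),np.linalg.norm(H[0]-H[1]),np.degrees(np.arctan2(*(H[0]-H[1])[[1,0]]))-90)
g=cv2.cvtColor(c["im"],cv2.COLOR_BGR2GRAY)
for v in(150,160,185,200,210): r_=g[v,370:415]<60; i=np.where(r_)[0]+370; print(v,i.min(),i.max(),end="; ")
r_=np.where(g[120:250,391]<60)[0]+120;print(r_.min(),r_.max())
for z in(.13,.14,.15): print(z,onz(c,[(391,140)],z).round(3),onz(c,[(387,232)],z).round(3))
# scene & side cross-check of bar
for n,cc,bx in(("sc",a,(175,220,235,275)),("si",b,(340,90,395,125))):
    q=big(mask(cc,(0,0,0),(180,255,60),bx));R=cv2.minAreaRect(q);print(n,np.round(R[0]),np.round(R[1]),onz(cc,[R[0]],.127).round(3))
```

```text
bar [[ 0.5711 -0.3835  0.14  ]
 [ 0.4628 -0.3938  0.14  ]
 [ 0.5191 -0.3889  0.14  ]] 5.4260289366534655 0.10874504620900012
hood back [[ 0.573 -0.332  0.085]
 [ 0.575 -0.441  0.085]] 0.10931108000206793 1.377191748193681
150 377 402; 160 380 401; 185 377 397; 200 375 395; 210 370 393; 140 249
0.13 [[ 0.57  -0.385  0.13 ]] [[ 0.459 -0.399  0.13 ]]
0.14 [[ 0.571 -0.382  0.14 ]] [[ 0.463 -0.396  0.14 ]]
0.15 [[ 0.572 -0.38   0.15 ]] [[ 0.467 -0.394  0.15 ]]
sc [187. 250.] [33.  7.] [[ 0.525 -0.39   0.127]]
si [370. 103.] [27. 13.] [[ 0.513 -0.374  0.127]]
```

Request:
arm_command([
  [-0.003,-0.04,0,0,60],
  [-0.003,-0.077,-0.02,0,60],
  [-0.003,-0.077,-0.06,0,60],
  [-0.003,-0.077,-0.1,0,60],
  [-0.003,-0.077,-0.125,0,60],
  [-0.003,-0.077,-0.14,0,60],
  [-0.003,-0.077,-0.155,0,60],
  [-0.003,-0.077,-0.17,0,60],
  [-0.003,-0.077,-0.184,0,60],
  [-0.003,-0.077,-0.184,0,60],
])

```text
t: 34.05
tcp_pos: [0.5159, -0.3879, 0.1076]
tool_rot: [-179.8, 0.2, 6.5]
ft_force: [-0.3, -0.5, -0.5]
width: 0.0549
grasp_force: 0.0
```

Request:
arm_command([
  [0,0,0,0,0],
  [0,0,0,0,0],
  [0,0,0,0,0],
  [0,0,0,0,0],
  [0,0,0,0,0],
  [0,0,0,0,0],
  [0,0,0,0,0],
  [0,0,0,0,0],
  [0,0,0,0,0],
  [0,0,0,0,0],
  [0,0,0,0,0],
  [0,0,0,0,0],
], force=60)

```text
t: 35.25
tcp_pos: [0.5175, -0.3889, 0.1109]
tool_rot: [180.0, -0.0, 6.5]
ft_force: [-0.3, 1.0, 5.4]
width: 0.0196
grasp_force: 59.2
```

Request:
arm_command([
  [0,0,0.01,0,0],
  [0,0,0.02,0,0],
  [0,0,0.025,0,0],
  [-0.002,0.01,0.025,0,0],
  [-0.005,0.025,0.025,0,0],
  [-0.008,0.04,0.025,0,0],
  [-0.01,0.052,0.025,0,0],
  [-0.01,0.056,0.025,0,0],
  [-0.01,0.056,0.025,0,0],
  [-0.01,0.056,0.025,0,0],
  [-0.01,0.056,0.025,0,0],
])

```text
t: 36.35
tcp_pos: [0.5074, -0.3332, 0.1352]
tool_rot: [180.0, -0.0, 6.4]
ft_force: [0.1, -0.6, -0.4]
width: 0.0006
grasp_force: 0.0
```

Request:
arm_command([
  [0,0,-0.01,0,0],
  [0,0,-0.018,0,0],
  [0,0,-0.022,0,0],
  [0,0,-0.024,0,0],
  [0,0,-0.025,0,40],
  [0,0,-0.025,0,40],
  [0,0,-0.025,0,40],
  [0,0,-0.025,0,40],
  [0,0,-0.025,0,40],
  [0,0,-0.025,0,40],
  [0,0,0.02,0,40],
])

```text
t: 37.45
tcp_pos: [0.5036, -0.3303, 0.1498]
tool_rot: [-179.5, 0.6, 6.5]
ft_force: [0.6, 0.3, -1.7]
width: 0.0363
grasp_force: 0.0
```

Request:
arm_command([
  [0,0,0.05,0,40],
  [0,0,0.1,0,40],
  [0,0.01,0.14,0,40],
  [0,0.02,0.165,0,40],
  [0,0.02,0.165,0,40],
  [0,0.02,0.165,0,40],
])

```text
t: 38.05
tcp_pos: [0.5071, -0.3127, 0.3201]
tool_rot: [180.0, -0.0, 6.5]
ft_force: [-0.5, -0.5, -0.4]
width: 0.0367
grasp_force: 0.0
```

```bash
cat > bar.py <<'E'
from m import *
c=cam("wrist");cv2.imwrite("pics/n.png",c["im"]);print(monitor.sense()["t"],monitor.sense()["tcp_pos"],monitor.sense()["width"])
g=cv2.cvtColor(c["im"],cv2.COLOR_BGR2GRAY)
k=mask(c,(0,0,0),(180,255,60),(300,90,400,260));n,l,st,ce=cv2.connectedComponentsWithStats(k)
for i in range(1,n):
    if st[i,4]>300: print(st[i],ce[i].round(1),onz(c,[ce[i]],.14).round(3))
m=k
for v in range(120,240,12):
    i=np.where(k[v]>0)[0]
    if len(i): print(v,i.min(),i.max(),end="; ")
W=mask(c,(3,70,60),(18,255,255),(240,80,460,300));h=cv2.convexHull(np.vstack([q for q in cv2.findContours(W,0,1)[0] if cv2.contourArea(q)>60]));P=cv2.approxPolyDP(h,6,True).reshape(-1,2).astype(float)
print("\nboard",P.tolist(),onz(c,P,.012).round(3)[:,:2].tolist())
E
python3 bar.py
```

```text
38.2 [ 0.50656573 -0.31270247  0.31813364] 0.036240529035008615
[ 369  127   29   89 1749] [383.5 170.2] [[ 0.519 -0.386  0.14 ]]
[ 354  215   46   45 1344] [371.3 241.7] [[ 0.425 -0.386  0.14 ]]
132 378 397; 144 376 396; 156 376 394; 168 375 393; 180 374 392; 192 369 391; 204 372 390; 216 361 365; 228 355 376; 
board [[387.0, 107.0], [378.0, 226.0], [290.0, 225.0], [286.0, 105.0]] [[0.596, -0.403], [0.401, -0.42], [0.386, -0.271], [0.582, -0.248]]
```

The scoop has not moved (bar at wrist (383,170)): the pads sat too high on the bar and squeezed off. I grip lower.

Request:
arm_command([
  [0.01,-0.04,-0.01,0,60],
  [0.02,-0.074,-0.04,0,60],
  [0.02,-0.074,-0.08,0,60],
  [0.02,-0.074,-0.12,0,60],
  [0.02,-0.074,-0.145,0,60],
  [0.02,-0.074,-0.165,0,60],
  [0.02,-0.074,-0.185,0,60],
  [0.02,-0.074,-0.2,0,60],
  [0.02,-0.074,-0.21,0,60],
  [0.02,-0.074,-0.218,0,60],
  [0.02,-0.074,-0.218,0,60],
])

```text
t: 39.3
tcp_pos: [0.5265, -0.3864, 0.1007]
tool_rot: [-179.9, 0.1, 6.5]
ft_force: [0.4, 0.1, -1.1]
width: 0.0547
grasp_force: 0.0
```

Request:
arm_command([
  [0,0,0,0,0],
  [0,0,0,0,0],
  [0,0,0,0,0],
  [0,0,0,0,0],
  [0,0,0,0,0],
  [0,0,0,0,0],
  [0,0,0,0,0],
  [0,0,0,0,0],
  [0,0,0,0,0],
  [0,0,0,0,0],
  [0,0,0,0,0],
  [0,0,0,0,0],
], force=60)

```text
t: 40.5
tcp_pos: [0.5275, -0.3871, 0.1027]
tool_rot: [179.9, -0.0, 6.5]
ft_force: [0.0, -0.6, 4.9]
width: 0.0216
grasp_force: 59.8
```

Request:
arm_command([
  [0,0,0.005,0,0],
  [0,0,0.01,0,0],
  [0,0,0.015,0,0],
  [0,0,0.02,0,0],
  [0,0,0.02,0,0],
])

```text
t: 41.0
tcp_pos: [0.5276, -0.387, 0.1231]
tool_rot: [179.9, -0.1, 6.5]
ft_force: [1.3, -0.6, -3.6]
width: 0.0216
grasp_force: 59.8
```

Request:
arm_command([
  [-0.003,0.012,0,0,0],
  [-0.006,0.028,0,0,0],
  [-0.009,0.044,0,0,0],
  [-0.0105,0.054,0,0,0],
  [-0.0105,0.0545,0,0,0],
  [-0.0105,0.0545,0,0,0],
  [-0.0105,0.0545,-0.01,0,0],
  [-0.0105,0.0545,-0.016,0,0],
  [-0.0105,0.0545,-0.019,0,0],
  [-0.0105,0.0545,-0.02,0,0],
  [-0.0105,0.0545,-0.02,0,0],
])

```text
t: 42.1
tcp_pos: [0.5162, -0.3322, 0.1028]
tool_rot: [-180.0, 0.1, 6.4]
ft_force: [-2.3, 1.7, 1.6]
width: 0.0214
grasp_force: 59.8
```

Request:
arm_command([
  [0,0,0,0,50],
  [0,0,0,0,50],
  [0,0,0,0,50],
  [0,0,0,0,50],
  [0,0,0,0,50],
  [0,0,0,0,50],
  [0,0,0,0,50],
  [0,0,0.03,0,50],
  [0,0,0.08,0,50],
  [0,0,0.13,0,50],
  [0,0.01,0.18,0,50],
  [0,0.02,0.21,0,50],
])

```text
t: 43.3
tcp_pos: [0.5174, -0.3127, 0.3167]
tool_rot: [179.8, -0.3, 6.4]
ft_force: [-0.2, -0.1, -0.6]
width: 0.0454
grasp_force: 0.0
```

Request:
arm_command([
  [0,0,0,0,50],
  [0,0,0,0,50],
])

```text
t: 43.5
tcp_pos: [0.5168, -0.3122, 0.3127]
tool_rot: [179.9, -0.0, 6.5]
ft_force: [-0.2, -1.1, -1.3]
width: 0.0458
grasp_force: 0.0
```

```bash
python3 bar.py
```

```text
43.65 [ 0.51607305 -0.31211014  0.31018237] 0.04542978731721081
[ 330  140   19   89 1528] [338.6 183.2] [[ 0.508 -0.333  0.14 ]]
[ 362  215   38   45 1291] [377.7 241.1] [[ 0.439 -0.391  0.14 ]]
144 331 348; 156 331 348; 168 331 347; 180 330 347; 192 330 347; 204 330 346; 216 330 372; 228 338 385; 
board [[388.0, 114.0], [379.0, 219.0], [361.0, 233.0], [286.0, 231.0], [286.0, 110.0]] [[0.596, -0.404], [0.426, -0.418], [0.398, -0.391], [0.387, -0.265], [0.584, -0.249]]
```

Scoop is back centred on the board (bar at (0.508,−0.333), target (0.5075,−0.333)). Next, the ear.

Request:
arm_command([
  [0,0.04,0.02,0.1,60],
  [0.005,0.08,0.02,0.2,60],
  [0.01,0.12,0.02,0.3,60],
  [0.015,0.16,0.02,0.4,60],
  [0.02,0.2,0.02,0.5,60],
  [0.025,0.24,0.02,0.6,60],
  [0.03,0.28,0.02,0.7,60],
  [0.035,0.32,0.02,0.8,60],
  [0.04,0.36,0.02,0.9,60],
  [0.045,0.4,0.02,1,60],
  [0.05,0.44,0.02,1.1,60],
  [0.055,0.48,0.02,1.2,60],
])

```text
t: 44.85
tcp_pos: [0.5715, 0.169, 0.3305]
tool_rot: [-179.9, 0.1, 75.4]
ft_force: [0.0, 0.2, -0.5]
width: 0.0544
grasp_force: 0.0
```

Request:
arm_command([
  [0.01,0.04,0,0.1,60],
  [0.02,0.08,0,0.2,60],
  [0.03,0.11,0,0.257,60],
  [0.03,0.13,0,0.257,60],
  [0.03,0.13,0,0.257,60],
  [0.03,0.13,0,0.257,60],
])

```text
t: 45.45
tcp_pos: [0.6014, 0.2969, 0.3314]
tool_rot: [-179.9, 0.1, 89.9]
ft_force: [-0.1, -0.2, -0.5]
width: 0.0546
grasp_force: 0.0
```

Run:
```python
from m import *
c=cam("wrist");s=monitor.sense();print(s["t"],s["tcp_pos"],s["tool_rot"],s["width"]);cv2.imwrite("pics/o.png",c["im"])
print("expect",proj(c,[[.603,.346,.03]]))
y=mask(c,(20,120,90),(35,255,255),(0,0,640,400))
for q in cv2.findContours(y,0,1)[0]:
    if cv2.contourArea(q)>150:
        R=cv2.minAreaRect(q);P=cv2.boxPoints(R);print(np.round(R[0]),np.round(R[1]),R[2],"z.024",onz(c,[R[0]],.03).round(3),onz(c,P,.024).round(3)[:,:2].tolist())
bl=mask(c,(100,120,50),(125,255,255),(0,0,640,240));q=big(bl);P=cv2.approxPolyDP(cv2.convexHull(q),10,True).reshape(-1,2).astype(float);print("crate",P.tolist(),onz(c,P,.05).round(3)[:,:2].tolist())
```

```text
45.6 [0.60166712 0.29617439 0.33279212] [1.79975327e+02 1.84722091e-02 8.98255111e+01] 0.05484823834410178
expect [[322.90201424 126.77086513]]
[385. 328.] [ 20. 314.] 89.14490509033203 z.024 [[ 0.719 -0.024  0.03 ]] [[0.422, -0.011], [1.022, -0.006], [1.033, -0.054], [0.419, -0.057]]
[208. 279.] [11. 53.] 2.1610796451568604 z.024 [[0.397 0.08  0.03 ]] [[0.376, 0.021], [0.392, 0.13], [0.412, 0.129], [0.397, 0.02]]
[432. 279.] [54. 19.] 86.3086166381836 z.024 [[0.799 0.079 0.03 ]] [[0.776, 0.129], [0.81, 0.131], [0.828, 0.02], [0.793, 0.018]]
[522. 252.] [29. 10.] 36.86989212036133 z.024 [[0.955 0.13  0.03 ]] [[0.931, 0.137], [0.939, 0.152], [0.988, 0.118], [0.979, 0.102]]
[495. 219.] [88. 27.] 9.727578163146973 z.024 [[0.897 0.192 0.03 ]] [[0.821, 0.18], [0.824, 0.227], [0.98, 0.2], [0.981, 0.15]]
[502. 175.] [92. 28.] 4.085616588592529 z.024 [[0.897 0.269 0.03 ]] [[0.823, 0.25], [0.821, 0.296], [0.978, 0.286], [0.983, 0.238]]
[322. 126.] [23. 66.] 0.0 z.024 [[0.602 0.347 0.03 ]] [[0.584, 0.295], [0.585, 0.397], [0.62, 0.397], [0.621, 0.295]]
crate [[354.0, 30.0], [363.0, 169.0], [206.0, 184.0], [180.0, 49.0]] [[0.647, 0.48], [0.665, 0.283], [0.419, 0.26], [0.4, 0.457]]
```

Run:
```python
from m import *
c=cam("wrist")
bl=mask(c,(95,60,25),(125,255,255),(364,60,460,230));n,l,st,ce=cv2.connectedComponentsWithStats(bl)
for i in range(1,n):
    if st[i,4]>200: x,y,w,h,A=st[i];print(st[i],onz(c,[(x,y+h/2),(x+w,y+h/2),(x+w/2,y),(x+w/2,y+h)],.09).round(3)[:,:2].tolist())
bl=mask(b,(95,60,25),(125,255,255),(215,205,250,250));n,l,st,ce=cv2.connectedComponentsWithStats(bl)
for i in range(1,n):
    if st[i,4]>100: x,y,w,h,A=st[i];print("side",st[i],onz(b,[(x,y+9),(x+w,y+9),(x+w/2,y)],.09).round(3)[:,:2].tolist())
```

```text
[ 366  109   61   76 2841] [[0.663, 0.322], [0.749, 0.322], [0.703, 0.373], [0.709, 0.267]]
[447 149  13  40 205] [[0.78, 0.29], [0.799, 0.29], [0.787, 0.319], [0.793, 0.261]]
[441 195  19  35 290] [[0.778, 0.225], [0.807, 0.225], [0.789, 0.252], [0.795, 0.197]]
side [220 209  30  41 841] [[0.744, 0.32], [0.66, 0.28], [0.722, 0.271]]
```

Request:
arm_command([
  [0,0.02,-0.03,0.13,70],
  [0,0.04,-0.07,0.26,70],
  [0,0.06,-0.11,0.38,70],
  [0,0.06,-0.15,0.38,70],
  [0,0.06,-0.19,0.38,70],
  [0,0.06,-0.225,0.38,70],
  [0,0.06,-0.25,0.38,70],
  [0,0.06,-0.265,0.38,70],
  [0,0.06,-0.265,0.38,70],
], force=30)

```text
t: 46.65
tcp_pos: [0.6007, 0.3566, 0.0652]
tool_rot: [-179.8, 0.0, 111.7]
ft_force: [0.1, -0.7, 0.8]
width: 0.064
grasp_force: 0.0
```

Request:
arm_command([
  [0,0,-0.015,0,70],
  [0,0,-0.03,0,70],
  [0,0,-0.045,0,70],
  [0,0,-0.055,0,70],
  [0,0,-0.058,0,70],
  [0,0,-0.058,0,70],
])

```text
t: 47.25
tcp_pos: [0.6015, 0.3576, 0.0086]
tool_rot: [-179.9, 0.0, 111.7]
ft_force: [-0.4, -0.1, -0.6]
width: 0.0636
grasp_force: 0.0
```

No contact. Closing and lifting.

Request:
arm_command([
  [0,0,0,0,0],
  [0,0,0,0,0],
  [0,0,0,0,0],
  [0,0,0,0,0],
  [0,0,0,0,0],
  [0,0,0,0,0],
  [0,0,0,0,0],
  [0,0,0,0,0],
  [0,0,0,0,0],
  [0,0,0,0,0],
], force=30)

```text
t: 48.25
tcp_pos: [0.6025, 0.358, 0.0106]
tool_rot: [179.9, -0.0, 111.7]
ft_force: [-0.1, 0.6, 5.6]
width: 0.0288
grasp_force: 30.0
```

Request:
arm_command([
  [0,0,0.01,0,0],
  [0,0,0.025,0,0],
  [0,0,0.045,0,0],
  [0,0,0.07,0,0],
  [0,0,0.1,0,0],
  [0,0,0.14,0,0],
  [0,0,0.18,0,0],
  [0,0,0.2,0,0],
  [0,0,0.2,0,0],
])

```text
t: 49.15
tcp_pos: [0.6035, 0.3588, 0.2147]
tool_rot: [179.5, -0.1, 111.7]
ft_force: [-0.1, -0.0, -0.2]
width: 0.027
grasp_force: 29.6
```

Run:
```python
from m import *
s=monitor.sense();print(s["ft_force"],s["width"],s["grasp_force"])
for n,c,bx in(("sc",a,(340,90,430,225)),("si",b,(200,150,340,310))):
    y=mask(c,(20,110,60),(35,255,255),bx)
    for q in cv2.findContours(y,0,1)[0]:
        if cv2.contourArea(q)>15:
            R=cv2.minAreaRect(q);print(n,np.round(R[0]),np.round(R[1]),"crate-z",onz(c,[R[0]],.025).round(3),"z.2",onz(c,[R[0]],.2).round(3))
```

```text
[-0.81087073  0.54692151 -1.00657669] 0.02766404758447445 29.63717132806778
sc [402. 166.] [11. 23.] crate-z [[0.419 0.516 0.025]] z.2 [[0.582 0.366 0.2  ]]
si [244. 219.] [14. 28.] crate-z [[0.709 0.256 0.025]] z.2 [[0.616 0.349 0.2  ]]
si [206. 207.] [15. 11.] crate-z [[0.852 0.27  0.025]] z.2 [[0.734 0.361 0.2  ]]
si [217. 196.] [ 3. 12.] crate-z [[0.85  0.212 0.025]] z.2 [[0.732 0.313 0.2  ]]
si [217. 186.] [ 6. 10.] crate-z [[0.875 0.176 0.025]] z.2 [[0.753 0.284 0.2  ]]
si [333. 168.] [12. 14.] crate-z [[ 0.539 -0.081  0.025]] z.2 [[0.475 0.071 0.2  ]]
si [211. 167.] [15. 11.] crate-z [[0.95  0.111 0.025]] z.2 [[0.815 0.229 0.2  ]]
si [253. 152.] [ 5. 14.] crate-z [[ 0.851 -0.023  0.025]] z.2 [[0.733 0.119 0.2  ]]
```

Request:
arm_command([
  [-0.02,-0.03,0.01,0,0],
  [-0.04,-0.07,0.01,0,0],
  [-0.06,-0.11,0.01,0,0],
  [-0.08,-0.15,0.01,0,0],
  [-0.095,-0.19,0.01,0,0],
  [-0.11,-0.23,0.01,0,0],
  [-0.12,-0.27,0.01,0,0],
  [-0.128,-0.31,0.01,0,0],
  [-0.128,-0.335,0,0,0],
  [-0.128,-0.338,-0.03,0,0],
  [-0.128,-0.338,-0.06,0,0],
  [-0.128,-0.338,-0.09,0,0],
])

```text
t: 50.45
tcp_pos: [0.4719, 0.0192, 0.1165]
tool_rot: [-179.8, -0.1, 111.7]
ft_force: [-0.6, -0.2, -0.9]
width: 0.0277
grasp_force: 29.6
```

Request:
arm_command([
  [0,0,-0.03,0,0],
  [0,0,-0.055,0,0],
  [0,0,-0.075,0,0],
  [0,0,-0.085,0,0],
  [0,0,-0.085,0,0],
  [0,0,-0.085,0,50],
  [0,0,-0.085,0,60],
  [0,0,-0.085,0,60],
  [0,0,-0.085,0,60],
  [0,0,-0.085,0,60],
  [0,0,-0.085,0,60],
  [0,0,-0.085,0,60],
])

```text
t: 51.65
tcp_pos: [0.4738, 0.0197, 0.0344]
tool_rot: [180.0, 0.0, 111.7]
ft_force: [0.2, -0.1, -0.5]
width: 0.0546
grasp_force: 0.0
```

Request:
arm_command([
  [0,0,0.03,0,60],
  [0,0,0.07,0,60],
  [0,0,0.12,0,60],
  [0,0,0.17,0,40],
  [0,0.03,0.2,0,20],
  [0,0.08,0.22,0,0],
  [0,0.12,0.22,0,0],
  [0,0.12,0.22,0,0],
  [0,0.12,0.22,0,0],
])

```text
t: 52.55
tcp_pos: [0.4733, 0.1401, 0.2539]
tool_rot: [-179.9, 0.0, 111.8]
ft_force: [0.7, -1.5, 0.0]
width: 0.0094
grasp_force: 0.0
```

```bash
cat > chk.py <<'E'
from m import *
s=monitor.sense();print(s["t"],s["tcp_pos"],s["tool_rot"],s["width"],s["ft_force"])
for n,c,bx in(("sc",a,(250,180,335,250)),("si",b,(300,140,378,215)),("crate sc",a,(345,165,432,225)),("crate si",b,(220,225,325,312))):
    y=mask(c,(20,110,60),(35,255,255),bx)
    for q in cv2.findContours(y,0,1)[0]:
        if cv2.contourArea(q)>12:
            R=cv2.minAreaRect(q);print(n,np.round(R[0]),np.round(R[1]),onz(c,[R[0]],.025).round(3))
for n,c,bx in(("sc",a,(185,220,235,265)),("si",b,(345,95,390,125))):
    R=cv2.minAreaRect(big(mask(c,(0,0,0),(180,255,70),bx)));print(n,"bar",np.round(R[0]),np.round(R[1]),onz(c,[R[0]],.125).round(3))
for n,c,bx in(("sc",a,(300,205,335,245)),("si",b,(280,130,315,155))):
    q=big(mask(c,(3,150,100),(17,255,255),bx));print(n,"pump",cv2.boundingRect(q))
E
python3 chk.py
```

```text
52.65 [0.47342127 0.13875963 0.25377124] [-1.79923978e+02  2.76294791e-02  1.11682314e+02] 0.001657267588230321 [ 1.42329108 -0.20932678  0.30514575]
sc [276. 228.] [28. 16.] [[ 0.487 -0.082  0.025]]
sc [298. 218.] [10. 25.] [[0.477 0.008 0.025]]
si [338. 188.] [23. 10.] [[0.482 0.002 0.025]]
si [345. 171.] [35. 17.] [[ 0.493 -0.085  0.025]]
sc bar [203. 241.] [33.  9.] [[ 0.51  -0.336  0.125]]
si bar [368. 112.] [28. 14.] [[ 0.502 -0.319  0.125]]
sc pump (309, 213, 15, 21)
si pump (286, 137, 3, 8)
```

The ear and three pieces are in the tub, there is no yellow left in the crate, and the scoop is in place. Pressing the pump now.

Request:
arm_command([
  [0.04,-0.03,0,0,0],
  [0.08,-0.06,0,0,0],
  [0.12,-0.09,0,0,0],
  [0.15,-0.12,0,0,0],
  [0.18,-0.14,-0.02,0,0],
  [0.1915,-0.15,-0.04,0,0],
  [0.1915,-0.15,-0.05,0,0],
  [0.1915,-0.15,-0.06,0,0],
  [0.1915,-0.15,-0.06,0,0],
])

```text
t: 53.55
tcp_pos: [0.6636, -0.0102, 0.1932]
tool_rot: [-179.9, -0.1, 111.7]
ft_force: [-0.3, 0.6, 0.5]
width: 0.0006
grasp_force: 0.0
```

Request:
arm_command([
  [0,0,-0.01,0,0],
  [0,0,-0.016,0,0],
  [0,0,-0.021,0,0],
  [0,0,-0.026,0,0],
  [0,0,-0.029,0,0],
  [0,0,-0.031,0,0],
  [0,0,-0.032,0,0],
  [0,0,-0.032,0,0],
])

```text
t: 54.35
tcp_pos: [0.6653, -0.0103, 0.1623]
tool_rot: [180.0, 0.0, 111.7]
ft_force: [-0.6, 0.7, -0.2]
width: 0.0007
grasp_force: 0.0
```

Run:
```python
from m import *
for n,c in(("sc",a),("si",b)):
    print(n,"tcp px",proj(c,[monitor.sense()["tcp_pos"],[.665,-.011,.177]]).round(1).tolist())
    for q in cv2.findContours(mask(c,(3,150,80),(17,255,255),(270,120,345,250)),0,1)[0]:
        if cv2.contourArea(q)>8: print(cv2.boundingRect(q))
c=cam("wrist");cv2.imwrite("pics/p.png",c["im"])
```

```text
sc tcp px [[317.7, 228.2], [317.4, 224.9]]
(312, 223, 12, 11)
si tcp px [[291.7, 142.4], [291.7, 139.1]]
(286, 136, 21, 13)
```

Request:
arm_command([
  [0,0,-0.003,0,0],
  [0,0,-0.005,0,0],
  [0,0,-0.005,0,0],
])

```text
t: 54.8
tcp_pos: [0.665, -0.0103, 0.1568]
tool_rot: [-180.0, -0.0, 111.7]
ft_force: [0.1, -0.0, -0.2]
width: 0.0006
grasp_force: 0.0
```

No contact yet: the head is unchanged at side (286,136), so the tips must sit higher than the nominal TCP. I lower in small steps, watching the force.

Request:
arm_command([
  [0,0,-0.002,0,0],
  [0,0,-0.004,0,0],
  [0,0,-0.006,0,0],
  [0,0,-0.006,0,0],
])

```text
t: 55.2
tcp_pos: [0.665, -0.0103, 0.1508]
tool_rot: [-180.0, -0.0, 111.7]
ft_force: [-0.4, 0.4, -0.3]
width: 0.0003
grasp_force: 0.0
```

Run:
```python
from m import *
for n,c,bx in(("sc",a,(285,190,350,260)),("si",b,(260,105,325,170))):
    for q in cv2.findContours(mask(c,(3,150,80),(17,255,255),bx),0,1)[0]:
        if cv2.contourArea(q)>8: print(n,cv2.boundingRect(q))
    im=c["im"];g=cv2.cvtColor(im,cv2.COLOR_BGR2GRAY)
x=int(318);print("sc col gray",cv2.cvtColor(a["im"],cv2.COLOR_BGR2GRAY)[200:240,x].tolist())
print("si col gray",cv2.cvtColor(b["im"],cv2.COLOR_BGR2GRAY)[105:150,292].tolist())
```

```text
sc (312, 224, 12, 10)
si (286, 137, 21, 12)
sc col gray [54, 33, 28, 26, 32, 32, 22, 45, 65, 43, 37, 60, 56, 68, 59, 44, 37, 41, 39, 39, 40, 39, 38, 37, 36, 42, 65, 90, 98, 110, 97, 72, 71, 68, 70, 67, 73, 64, 55, 57]
si col gray [59, 61, 62, 62, 62, 60, 62, 62, 62, 60, 51, 43, 62, 79, 66, 43, 44, 48, 48, 44, 46, 45, 54, 64, 64, 63, 64, 64, 63, 64, 64, 64, 62, 61, 60, 58, 65, 83, 92, 92, 85, 79, 80, 81, 78]
```

Request:
arm_command([
  [0,0,-0.002,0,0],
  [0,0,-0.004,0,0],
  [0,0,-0.004,0,0],
])

```text
t: 55.6
tcp_pos: [0.6655, -0.0103, 0.1476]
tool_rot: [179.9, 0.0, 111.7]
ft_force: [-0.8, -0.3, 2.7]
width: 0.0003
grasp_force: 1.3
```

Request:
arm_command([
  [0,0,-0.002,0,0],
  [0,0,-0.003,0,0],
  [0,0,-0.003,0,0],
])

```text
t: 55.9
tcp_pos: [0.6655, -0.0103, 0.1446]
tool_rot: [179.9, 0.0, 111.7]
ft_force: [-1.3, 0.2, 3.3]
width: 0.0003
grasp_force: 2.0
```

Run:
```python
from m import *
hs=cv2.cvtColor(b["im"],cv2.COLOR_BGR2HSV)
for x in(286,289,292,296,300,304): print(x,[tuple(map(int,v)) for v in hs[122:150:2,x]])
```

```text
286 [(165, 11, 46), (12, 25, 52), (12, 27, 48), (113, 19, 55), (105, 25, 81), (0, 5, 95), (10, 19, 124), (12, 20, 128), (10, 59, 151), (12, 180, 154), (11, 153, 120), (10, 90, 111), (0, 4, 131), (120, 3, 147)]
289 [(120, 11, 47), (150, 9, 56), (0, 5, 49), (120, 5, 50), (120, 10, 50), (130, 15, 52), (120, 14, 55), (109, 32, 63), (109, 31, 65), (107, 35, 66), (3, 35, 72), (12, 203, 142), (10, 157, 125), (140, 9, 81)]
292 [(150, 11, 47), (150, 5, 49), (0, 11, 46), (120, 5, 50), (106, 40, 71), (108, 43, 71), (106, 46, 72), (105, 43, 71), (108, 36, 70), (113, 30, 67), (105, 9, 59), (11, 186, 136), (11, 172, 132), (120, 6, 83)]
296 [(8, 21, 48), (18, 67, 69), (17, 69, 59), (135, 8, 67), (112, 144, 103), (112, 115, 106), (9, 18, 141), (12, 25, 135), (9, 99, 131), (10, 164, 146), (11, 196, 151), (12, 207, 155), (8, 55, 92), (130, 9, 87)]
300 [(6, 13, 102), (150, 3, 91), (165, 5, 99), (6, 10, 124), (115, 61, 118), (112, 158, 116), (115, 76, 118), (12, 23, 144), (11, 24, 115), (12, 24, 107), (12, 37, 139), (12, 195, 157), (12, 201, 152), (7, 28, 154)]
304 [(6, 12, 103), (165, 5, 96), (150, 3, 85), (5, 12, 126), (112, 112, 116), (112, 159, 114), (123, 26, 117), (12, 23, 145), (13, 25, 145), (12, 24, 137), (13, 25, 144), (11, 37, 145), (12, 198, 161), (11, 199, 151)]
```

Contact at TCP z≈0.149. I press on to the stop.

Request:
arm_command([
  [0,0,-0.002,0,0],
  [0,0,-0.004,0,0],
  [0,0,-0.004,0,0],
])

```text
t: 56.3
tcp_pos: [0.6656, -0.0103, 0.1405]
tool_rot: [179.9, 0.0, 111.7]
ft_force: [-0.4, 0.3, 5.9]
width: 0.0005
grasp_force: 2.9
```

Request:
arm_command([
  [0,0,-0.002,0,0],
  [0,0,-0.004,0,0],
  [0,0,-0.004,0,0],
])

```text
t: 56.6
tcp_pos: [0.6657, -0.0103, 0.1395]
tool_rot: [179.8, 0.1, 111.7]
ft_force: [-3.7, -0.3, 15.7]
width: 0.0009
grasp_force: 8.0
```

Request:
arm_command([
  [0,0,-0.002,0,0],
  [0,0,-0.003,0,0],
  [0,0,-0.003,0,0],
])

```text
t: 56.9
tcp_pos: [0.6658, -0.0102, 0.1393]
tool_rot: [179.7, 0.1, 111.7]
ft_force: [-7.2, -0.1, 27.1]
width: 0.0005
grasp_force: 13.4
```

It is at the stop (27 N). I release and clear away.

Request:
arm_command([
  [0,0,0.005,0,0],
  [0,0,0.015,0,0],
  [0,0,0.03,0,0],
  [0,0,0.06,0,0],
  [0,0,0.1,0,0],
  [-0.02,0.03,0.14,0,0],
  [-0.06,0.07,0.16,0,0],
  [-0.1,0.11,0.16,0,0],
  [-0.13,0.15,0.16,0,0],
  [-0.15,0.19,0.16,0,0],
  [-0.16,0.22,0.16,0,0],
  [-0.16,0.22,0.16,0,0],
])

```text
t: 58.1
tcp_pos: [0.5024, 0.2139, 0.2926]
tool_rot: [-179.9, -0.1, 112.1]
ft_force: [0.2, -0.5, -0.4]
width: 0.0006
grasp_force: 0.0
```

Request:
arm_command([
  [0,0,0,0,0],
  [0,0,0,0,0],
  [0,0,0,0,0],
  [0,0,0,0,0],
  [0,0,0,0,0],
])

```text
t: 58.6
tcp_pos: [0.5057, 0.2089, 0.2931]
tool_rot: [-180.0, 0.0, 111.6]
ft_force: [0.6, 1.0, 0.3]
width: 0.0004
grasp_force: 0.0
```

```bash
python3 chk.py
```

```text
58.7 [0.50550052 0.20922793 0.29322859] [-1.79998379e+02 -3.69538494e-05  1.11660525e+02] 0.0005034186278097296 [ 0.54559981 -0.26509933  0.30025642]
sc [276. 228.] [27. 16.] [[ 0.486 -0.082  0.025]]
sc [298. 218.] [10. 25.] [[0.478 0.007 0.025]]
si [338. 188.] [23. 10.] [[0.482 0.002 0.025]]
si [345. 171.] [35. 17.] [[ 0.494 -0.085  0.025]]
sc bar [203. 241.] [33.  9.] [[ 0.51  -0.336  0.125]]
si bar [368. 113.] [28. 14.] [[ 0.501 -0.319  0.125]]
sc pump (309, 213, 15, 21)
si pump (287, 143, 2, 2)
```

```bash
python3 -c "
from bench import ticket
print(ticket.close_job())"
```

```text
the job is handed in; nothing more can be done
None
```

The job is handed in: the three corn pieces and the single ear are in the tub with the bare cobs still in the crate, the scoop weighed empty after its two-second hold and is back centred on its board (put back once more after a knock), and the pump was pressed to its stop and sprang back; on the first tip the grip slipped and the scoop fell into the tub, so I gripped it again and tipped it to about 80 degrees.

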